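Turn a rocking lens over and store it flat side down

ROBOT

A 6-joint arm with a two-finger parallel gripper is mounted at the origin on the work surface; the furniture and walls round the work are solid. World frame = base frame: x ahead of the robot, y to its left, z up, the work surface at z = 0. Lengths are in m, angles in rad, forces in N, time in s.
With the tool pointing down it reaches from about 0.25 to 0.775 m from the base axis. Payload 4 kg.
Tool frame: the origin (TCP) lies midway between the tips of the shut fingers; the grasp point (between the pads) lies 19 mm behind it (robot.pinch_z is the distance from the TCP to the grasp point, in m); x points along the fingers, y is the direction in which the jaws open and shut, and the axes are right-handed (so a half turn about x gives the same grasp; the last joint's range is limited). The gripper opens to 94 mm and grips with 3 to 60 N. Pads are 16 mm wide; open, the fingers measure 119 mm over their backs; the gripper's body (75 mm by 177 mm) begins 78 mm behind the grasp point.
Start: joints at [-1.337, 0.087, 1.371, -0, 1.684, -0.103], TCP at [0.182, -0.519, 0.206] pointing down, gripper open.
Joint ranges: [-3.1, 3.1], [-0.76, 2.03], [0.27, 2.55], [-1.08, 4.22], [0.17, 2.65], [-2.57, 2.57]. Speed limits (rad/s): [2.79, 2.79, 3.14, 3.14, 3.14, 3.14].

INTERFACE

Orientations are given as [roll, pitch, yaw] about the fixed x, y, z axes, in that order (R = Rz(yaw) Ry(pitch) Rx(roll)).
In Python, from bench import robot, imaging gives the robot as it stands. The module is installed in compiled form; this text tells all that it offers.
- The arm moves only by the tool drive_tool, never from a script. Its argument "commands" is a list that holds one entry, the list of rows, each a list of 4 numbers: the shift along the tool's x, y, z as a fraction of full scale, then the turn about the tool's x as a fraction of full scale. A call has 1 to 20 rows; each row shifts and turns the commanded pose from where the row before left it, along the tool's axes as they then stand; what a row does not reach is not made up. Full scale, the value 1, is 0.25 m for a shift and 360 degrees for a turn. A row lasts 1/10 s, in which the tool goes at most 50 mm and 8.59 degrees, less where a joint would pass 70% of its speed; a pose out of reach is approached as far as the arm can. A call with a number of a shift or a turn outside -1 to 1 is refused whole. A call with a gripper value outside its range is refused whole. "grip" is the opening, from 0 (shut) to 1 (fully open), set as the call begins (left out, the last holds). The fingers move at their own pace and stop on an object; the grip force is fixed at half the most. Time passes only in rows, so rows that do not move let the fingers close. It gives the time, the measured TCP pose, the force and the opening at its end, in the units of the state.
- robot.get_obs(): the state, without advancing time (a new reading comes with each control period).
- imaging.snapshot(name): name is "side" or "top" or "wrist"; returns a dict with "pixels" (400x640x3 uint8, red, green, blue), "z_map" (400x640 float32, m along the optical axis (not along the pixel's ray), 0 where there is no reading), "mtx" (3x3 intrinsics, pixels), "extrinsics" (4x4, takes a point from world to camera coordinates). Camera axes: x right, y up, looking along -z (the intrinsics and any distortion apply to the point x, -y, -z); pixel columns grow to the right and rows downward; lengths in m; the calibration is good to about 2 mm. A picture is of the moment at which its call begins.
- robot.close_job(): hands the job in, once; it reports no verdict.
The state is a dict: "time": time; "joint_positions": joint angles; "qvel": joint speeds; "joint_torque": joint torques, N m; "tool_pos": TCP position; "ee_rot": TCP orientation; "wrist_force": force on the tool from outside, world axes, zero at the start; "wrist_torque": the same for the moment, N m; "width": finger opening in m.
Only numpy, scipy, OpenCV 4.12 (cv2) and the standard library are available. Lean on these libraries where they do the work, as an engineer would, in place of code of your own. Each camera call takes 0.05 s, during which the arm holds its last target.

TASK

The glass lens in the steel drying tray is rocking on its curved side. Steady it, turn it over and put it away in the felt-lined wooden storage tray, resting squarely on its flat side. Set it down gently: never let it drop or topple over, and leave the pill tin and the petri dish where they stand.

Things in the scene. Friction and masses are not known exactly. Their poses are not given: they have to be found in the camera images.
- lens: Greenish glass plano-convex cylindrical lens with frosted edges, about 0.24 kg, D-shaped seen from its end: 50 mm long (x), 60 mm wide (y), 36 mm thick in the middle (z). Origin in the middle: 18 mm from the flat face and from the crown of the curve. z points out of the flat face: up at the start, down when stored. Starts rocked 16 degrees and rocks on for some 5 s.
- lens_flat (a point): Centre of the lens's flat face (50 x 60 mm), 18 mm along +z from the lens's origin. The opposite face is a cylinder of radius 50 mm about a line along x, 32 mm from the origin on the +z side. Centre of mass 2 mm from the origin towards the curve.
- lens_end (a point): Middle of one of the two flat D-shaped end faces, at x = +25 mm of the lens (the other is at -25 mm). The end faces are parallel, 50 mm apart: a good place to grip.
- lens_edge (a point): Centre of one of the two flat long edge faces, at y = +30 mm of the lens (the other at -30 mm), 50 mm long in x and 26 mm high, from z = -8 to +18 mm. The lens can stand by itself on an edge face (origin then 30 mm up); it falls back onto its curve if it leans more than about 15 degrees that way.
- drying_tray: Bare steel sheet tray, fixed, 160 x 160 mm, floor top 3 mm above the bench, lip 10 mm above the bench. Origin under its centre, z up. The lens starts near its middle.
- storage_tray: Wooden tray with grey felt lining, fixed, 160 x 160 mm outside, 152 x 152 mm inside, felt top 5 mm above the bench, lip 10 mm above the bench. Origin under its centre, z up.
- pill_tin: Round white tin, 47 mm across, 21 mm high, loose bystander beyond the trays. Origin under its centre.
- petri_dish: Round glass dish, 54 mm across, 13 mm high, loose bystander beyond the trays. Origin under its centre.
- fume_hood: Black fume extractor at the back left, fixed; keep the arm clear of it. Its round mouth, 284 mm across, stands upright and faces the robot's right (-y): mouth centre at world offset (-10, -148, +156) mm from this origin. Behind the mouth (+y of it) hangs its duct.
Mind the look-alikes: they are no part of the job. What is shaped like the lens but purple is not meant.

How it is judged:
At the end, for the whole second after the job is handed in: The lens lies still in the storage tray, wholly inside its rim (origin within 55 mm of the tray's centre along each side), flat face down on the felt within 4 degrees (origin 20 to 26 mm above the bench) (angle between lens's own z axis and vertical above 3.07 rad and x of lens in the frame of storage_tray between -0.055 and 0.055 m and y of lens in the frame of storage_tray between -0.055 and 0.055 m and z of lens in the frame of storage_tray between 0.02 and 0.026 m and linear speed of lens below 0.01 m/s and angular speed of lens below 0.1 rad/s); the robot touches nothing.
It fails at once if the lens was dropped or toppled over (it spun faster than 12 rad/s) (angular speed of lens above 12 rad/s).
It fails at once if the lens was dropped (it moved faster than 0.8 m/s) (linear speed of lens above 0.8 m/s).
It fails at once if the pill tin was moved by more than 15 mm (distance of pill_tin from where it was at the start of the episode above 0.015 m).
It fails at once if the petri dish was moved by more than 15 mm (distance of petri_dish from where it was at the start of the episode above 0.015 m).
It also fails if it takes over 59 s, if anything falls off the work surface, if the arm or the gripper's body presses on something with over 40 N, if the wrist force passes 120 N, or if a joint passes its speed limit or range.

## Working session

There is one attempt and no reset: what is moved stays moved. The work goes in short steps, Python scripts to look and compute and a tool call to move; the robot and the scene stay as the last step left them, time stands still between calls to the robot, and variables do not carry over. Pictures are saved under pics/ and viewed, and the job is handed in when it is done.

Besides the shell and the picture viewer there is one more tool, called by a JSON object that holds its "op" and its "data". drive_tool: Moves the arm, as the interface text tells. Shift numbers are shares of 0.25 m and turn numbers shares of 360 degrees, none past 1 either way. Its arguments: {"type":"object","properties":{"commands":{"type":"array","items":{"type":"array","items":{"type":"array","items":{"type":"number","minimum":-1,"maximum":1}}}},"grip":{"type":"number"}},"required":["commands"]}

```bash
mkdir -p pics; cat > h.py <<'E'
import numpy as np, cv2
from bench import robot, imaging
from scipy.spatial.transform import Rotation as R
def snap(name, tag, crop=None, scale=1):
    s=imaging.snapshot(name)
    im=s['pixels'][:,:,::-1]
    np.savez(f'pics/{tag}.npz',**s)
    if crop: 
        a,b,c,d=crop; im=im[b:d,a:c]
    im=cv2.resize(im,None,fx=scale,fy=scale,interpolation=cv2.INTER_CUBIC)
    cv2.imwrite(f'pics/{tag}.png',im)
    return s
def px2w(s,u,v,z=None,depth=None):
    K=s['mtx'];E=np.asarray(s['extrinsics'])
    d=np.array([(u-K[0,2])/K[0,0],-(v-K[1,2])/K[1,1],-1.0])
    Ei=np.linalg.inv(E)
    o=Ei[:3,3]; w=Ei[:3,:3]@d
    if z is not None: t=(z-o[2])/w[2]
    else: t=s['z_map'][int(v),int(u)] if depth is None else depth
    return o+t*w
def w2px(s,p):
    c=np.asarray(s['extrinsics'])@np.append(p,1); K=s['mtx']
    return K[0,0]*c[0]/-c[2]+K[0,2], K[1,1]*(-c[1])/-c[2]+K[1,2]
E
python3 - <<'E'
from h import *
o=robot.get_obs(); print(o)
for n in ['top','side','wrist']:
    s=snap(n,n+'0'); print(n,s['mtx'].tolist(),np.linalg.inv(s['extrinsics']).round(3).tolist(), [k for k in s])
print(robot.pinch_z,[a for a in dir(robot) if a[0]!='_'])
E
```

```text
{'time': 0.0, 'joint_positions': array([-1.33709991e+00,  8.79462646e-02,  1.37225115e+00, -1.05121112e-05,
        1.68358810e+00, -1.03121155e-01]), 'qvel': array([ 0.00073795, -0.00014804,  0.00082137,  0.00321277,  0.00028497,
        0.00043018]), 'joint_torque': array([ 4.87512661e-04, -3.40184534e+01, -3.02424896e+01,  7.16604455e-02,
        3.29980475e-02, -1.78674113e-04]), 'tool_pos': array([ 0.18162036, -0.51856645,  0.20431053]), 'ee_rot': array([-1.66915302,  1.56860344,  1.80925604]), 'wrist_force': array([ 0.04147676, -0.14013169,  0.59884904]), 'wrist_torque': array([0.01787343, 0.00442197, 0.00290787]), 'width': 0.09406193561799793}
top [[406.38434565709696, 0.0, 320.6335767451924], [0.0, 406.38434565709696, 196.23788865656047], [0.0, 0.0, 1.0]] [[0.026, 0.984, -0.176, 0.273], [-1.0, 0.024, -0.014, 0.056], [-0.01, 0.176, 0.984, 1.153], [0.0, 0.0, 0.0, 1.0]] ['pixels', 'z_map', 'mtx', 'extrinsics']
side [[383.3083244879882, 0.0, 320.8594259059292], [0.0, 383.3083244879882, 198.80097350103458], [0.0, 0.0, 1.0]] [[0.995, -0.051, 0.082, 0.556], [0.096, 0.529, -0.843, -0.675], [-0.0, 0.847, 0.532, 0.577], [0.0, 0.0, 0.0, 1.0]] ['pixels', 'z_map', 'mtx', 'extrinsics']
wrist [[326.18208497993254, 0.0, 319.37333622121275], [0.0, 326.18208497993254, 204.2903868410289], [0.0, 0.0, 1.0]] [[0.331, 0.912, 0.241, 0.251], [-0.944, 0.321, 0.081, -0.495], [-0.003, -0.254, 0.967, 0.384], [0.0, 0.0, 0.0, 1.0]] ['pixels', 'z_map', 'mtx', 'extrinsics']
0.0188 ['IKError', 'close_job', 'get_obs', 'pinch_z']
```

View pics/top0.png

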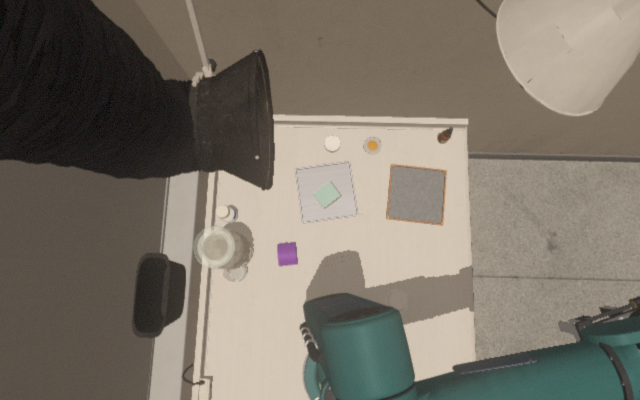

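View pics/side0.png

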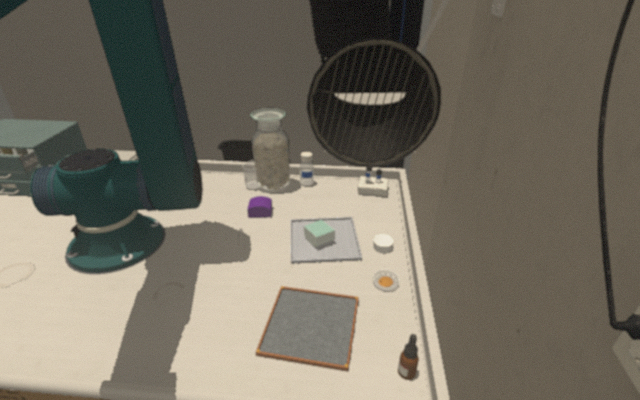

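View pics/wrist0.png

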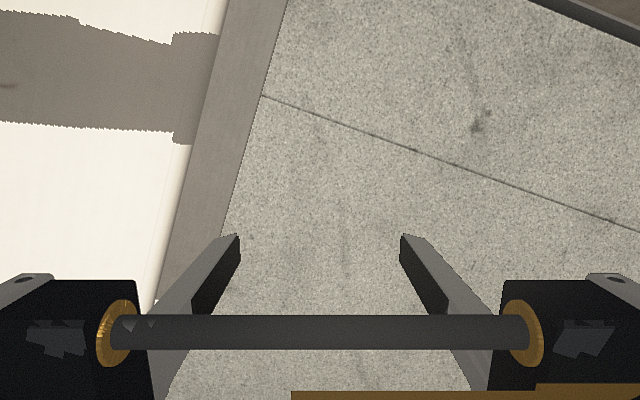

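Top view: up is +x and left is +y. Anything that could be taken for the lens: the green block in the steel tray at top (327,194), and the purple look-alike at (287,254). The glass jar and bottles at (218,245) are clearly something else. I pick the green one and check it in close crops.

```bash
python3 - <<'E'
from h import *
for n,c in [('top',(280,120,460,255)),('side',(270,190,410,310))]:
    d=np.load(f'pics/{n}0.npz'); im=d['pixels'][:,:,::-1]
    a,b,e,f=c; k=4 if n=='top' else 5
    cv2.imwrite(f'pics/{n}0c.png',cv2.resize(im[b:f,a:e],None,fx=k,fy=k,interpolation=cv2.INTER_CUBIC))
    pts={'top':[(327,194),(327,210),(416,194),(332,144),(372,146),(287,254)],'side':[(320,231),(310,325),(383,243),(386,283)]}[n]
    for p in pts: print(n,p,px2w(d,*p).round(3))
o=robot.get_obs(); print(R.from_euler('xyz',o['ee_rot']).as_matrix().round(3))
E
```

```text
top (327, 194) [0.478 0.055 0.043]
top (327, 210) [0.439 0.054 0.007]
top (416, 194) [ 0.491 -0.2    0.005]
top (332, 144) [0.629 0.044 0.024]
top (372, 146) [ 0.631 -0.074  0.005]
top (287, 254) [0.311 0.16  0.037]
side (320, 231) [0.485 0.037 0.039]
side (310, 325) [ 0.49  -0.206  0.006]
side (383, 243) [0.632 0.03  0.02 ]
side (386, 283) [ 0.634 -0.085  0.007]
[[-0.     0.33  -0.944]
 [ 0.002 -0.944 -0.33 ]
 [-1.    -0.002 -0.   ]]
```

View pics/top0c.png

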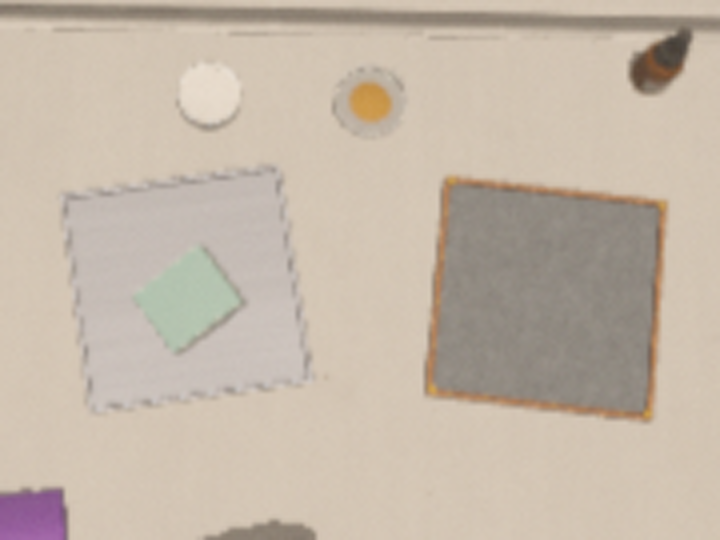

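View pics/side0c.png

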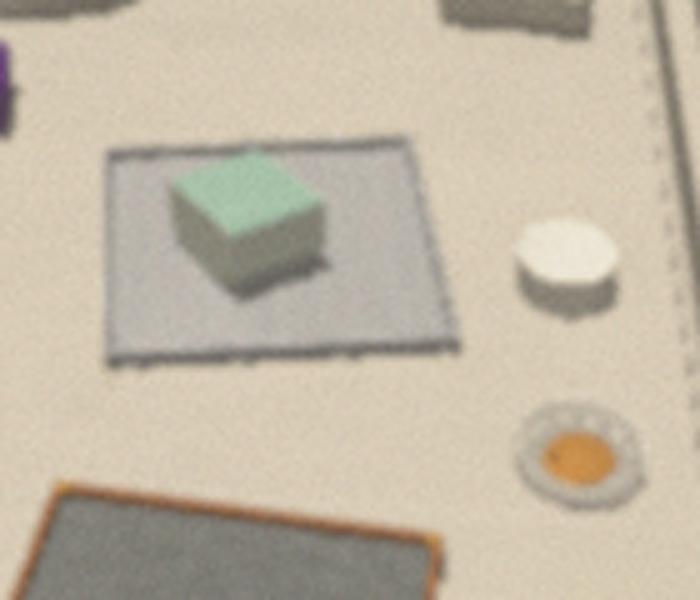

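The crops show the greenish lens alone in the steel tray. The top view has it as a diamond with corners at about (330,181), (341,195), (325,208) and (314,195), and the purple one lies outside the tray. Next I fit its orientation from depth.

```bash
cat >> h.py <<'E'
def greenpts(s,zmin=0.02,zmax=0.12,box=(0.38,0.58,-0.05,0.16)):
    hsv=cv2.cvtColor(s['pixels'],cv2.COLOR_RGB2HSV)
    m=(hsv[...,0]>55)&(hsv[...,0]<90)&(hsv[...,1]>30)
    P=[];U=[]
    for v,u in zip(*np.nonzero(m)):
        if s['z_map'][v,u]<=0: continue
        p=px2w(s,u,v)
        if box[0]<p[0]<box[1] and box[2]<p[1]<box[3] and zmin<p[2]<zmax: P.append(p);U.append((u,v))
    return np.array(P),np.array(U)
def plane(P):
    c=np.median(P,0)
    for _ in range(5):
        A=np.c_[P[:,:2]-c[:2],np.ones(len(P))]
        x=np.linalg.lstsq(A,P[:,2],rcond=None)[0]; r=P[:,2]-A@x
        k=abs(r)<max(0.002,1.5*np.std(r)); 
        if k.all(): break
        P=P[k]
    n=np.array([-x[0],-x[1],1]); n/=np.linalg.norm(n)
    return P.mean(0),n,P,np.std(r)
E
python3 - <<'E'
from h import *
for n in ['top','side']:
    s=dict(np.load(f'pics/{n}0.npz'))
    P,U=greenpts(s); c,nn,Q,sd=plane(P)
    print(n,len(P),len(Q),c.round(4),nn.round(3),'tilt',np.degrees(np.arccos(nn[2])).round(1),'dir',np.degrees(np.arctan2(nn[1],nn[0])).round(1),sd)
    r=cv2.minAreaRect(Q[:,:2].astype(np.float32)*1000); print(r)
    m=np.zeros((400,640),np.uint8); m[U[:,1],U[:,0]]=255
# trays: corners from crop (top)
s=dict(np.load('pics/top0.npz'))
for nm,cs in {'dry':[(63,195),(278,170),(308,380),(94,410)],'sto':[(447,178),(666,202),(650,418),(430,393)]}.items():
    W=np.array([px2w(s,280+u/4,120+v/4,z=0.01) for u,v in cs]); print(nm,W.mean(0).round(4),[np.degrees(np.arctan2(*(W[(i+1)%4]-W[i])[1::-1])).round(1) for i in range(4)],[np.linalg.norm(W[(i+1)%4]-W[i]).round(3) for i in range(4)])
E
```

```text
return _methods._mean(a, axis=axis, dtype=dtype,
  ret = ret.dtype.type(ret / rcount)
Traceback (most recent call last):
  File "h.py", line 36, in plane
    A=np.c_[P[:,:2]-c[:2],np.ones(len(P))]
            ~^^^^^^
IndexError: too many indices for array: array is 1-dimensional, but 2 were indexed
```

```bash
sed -i 's/hsv\[...,1\]>30/hsv[...,1]>15/' h.py; python3 - <<'E'
from h import *
s0=dict(np.load('pics/top0.npz'))
print(cv2.cvtColor(s0['pixels'],cv2.COLOR_RGB2HSV)[194,327],s0['pixels'][194,327],s0['pixels'][170,310])
for n in ['top','side']:
    s=dict(np.load(f'pics/{n}0.npz'))
    P,U=greenpts(s); c,nn,Q,sd=plane(P)
    print(n,len(P),len(Q),c.round(4),nn.round(3),'tilt',np.degrees(np.arccos(nn[2])).round(1),'dir',np.degrees(np.arctan2(nn[1],nn[0])).round(1),sd)
    print(cv2.minAreaRect(Q[:,:2].astype(np.float32)*1000))
s=s0
for nm,cs in {'dry':[(63,195),(278,170),(308,380),(94,410)],'sto':[(447,178),(666,202),(650,418),(430,393)]}.items():
    W=np.array([px2w(s,280+u/4,120+v/4,z=0.01) for u,v in cs]); print(nm,W.mean(0).round(4),[np.degrees(np.arctan2(*(W[(i+1)%4]-W[i])[1::-1])).round(1) for i in range(4)],[np.linalg.norm(W[(i+1)%4]-W[i]).round(3) for i in range(4)])
E
```

```text
[ 51  25 194] [181 194 175] [194 184 177]
top 7 5 [0.484  0.0653 0.0411] [-0.09   0.07   0.994] tilt 6.5 dir 142.2 0.0007190568672461545
((490.1853942871094, 56.870906829833984), (39.9241943359375, 32.476444244384766), 78.47735595703125)
side 245 240 [0.4816 0.0499 0.0386] [-0.063  0.079  0.995] tilt 5.8 dir 128.9 0.0008144226439799162
((480.6165771484375, 49.870567321777344), (48.42626953125, 56.967227935791016), 39.913482666015625)
dry [0.4905 0.0564 0.01  ] [np.float64(-81.8), np.float64(-171.4), np.float64(99.4), np.float64(10.1)] [np.float64(0.157), np.float64(0.154), np.float64(0.153), np.float64(0.158)]
sto [ 0.4901 -0.2021  0.01  ] [np.float64(-95.2), np.float64(174.3), np.float64(84.8), np.float64(-4.7)] [np.float64(0.158), np.float64(0.157), np.float64(0.155), np.float64(0.157)]
```

```bash
python3 - <<'E'
from h import *
s=dict(np.load('pics/side0.npz'))
for p in [(374,48),(372,162),(312,103),(437,103),(373,175)]: print(p,px2w(s,*p).round(3))
s=dict(np.load('pics/top0.npz'))
for p in [(262,60),(268,120),(262,180)]: print(p,px2w(s,*p).round(3))
E
```

```text
(374, 48) [0.586 0.206 0.412]
(372, 162) [0.601 0.209 0.138]
(312, 103) [0.45  0.201 0.289]
(437, 103) [0.74  0.219 0.292]
(373, 175) [0.615 0.37  0.013]
(262, 60) [0.744 0.212 0.286]
(268, 120) [0.651 0.213 0.147]
(262, 180) [0.45  0.189 0.336]
```

{"op": "drive_tool", "data": {"commands": [[[0, -0.11, -0.118, 0], [0, -0.11, -0.118, 0], [0, -0.11, -0.118, 0], [0, -0.11, -0.118, 0], [0, -0.11, -0.118, 0], [0, -0.11, -0.118, 0], [0, -0.11, -0.118, 0], [0, -0.11, -0.118, 0], [0, -0.11, -0.118, 0], [0, -0.11, -0.118, 0], [0, -0.11, -0.118, 0], [0, -0.11, -0.118, 0], [0, -0.11, -0.118, 0], [0, -0.11, -0.118, 0]]], "grip": 1}}

```text
time: 1.55
tool_pos: [0.4446, -0.0176, 0.2053]
ee_rot: [1.136, 1.571, -1.668]
wrist_force: [0.1, -0.3, -0.6]
width: 0.094
```

{"op": "drive_tool", "data": {"commands": [[[0, 0, 0, -0.022], [0, 0, 0, -0.022], [0, 0, 0, -0.022], [0, 0, 0, -0.022], [0, 0, 0, -0.022], [0, 0, 0, -0.022], [0, 0, 0, -0.022], [0, 0, 0, -0.022], [0, 0, 0, -0.022], [0, 0, 0, -0.022], [0, 0, 0, -0.022], [0, 0, 0, -0.022], [0, 0, 0, -0.022], [0, 0, 0, -0.022], [0, 0, 0, 0], [0, 0, 0, 0]]]}}

```text
time: 3.15
tool_pos: [0.4441, -0.0192, 0.2052]
ee_rot: [-2.297, 1.57, 3.114]
wrist_force: [-0.1, -0.1, -0.5]
width: 0.0937
```

```bash
cat >> h.py <<'E'
def lens(tag,view='side'):
    s=snap(view,tag); P,U=greenpts(s); c,nn,Q,sd=plane(P)
    print(tag,len(P),len(Q),c.round(4),'tilt',np.degrees(np.arccos(nn[2])).round(1),'dir',np.degrees(np.arctan2(nn[1],nn[0])).round(1),round(sd,5))
    print(cv2.minAreaRect(Q[:,:2].astype(np.float32)*1000))
    return s
def axes():
    o=robot.get_obs(); M=R.from_euler('xyz',o['ee_rot']).as_matrix(); return o,M
E
python3 - <<'E'
from h import *
lens('side1')
o,M=axes(); print(o['time'],o['tool_pos'],M.round(3),o['joint_positions'].round(3))
E
```

```text
side1 258 254 [0.4814 0.0499 0.0384] tilt 5.4 dir 124.8 0.00081
((480.57464599609375, 51.58535385131836), (48.87987518310547, 61.4747200012207), 36.50411605834961)
3.2 [ 0.44421399 -0.01923833  0.20528845] [[-0.     0.766  0.643]
 [-0.     0.643 -0.766]
 [-1.    -0.    -0.   ]] [-0.171 -0.15   1.602 -0.     1.69  -0.87 ]
```

{"op": "drive_tool", "data": {"commands": [[[0.034, 0.036, -0.015, 0], [0.034, 0.036, -0.015, 0], [0.034, 0.036, -0.015, 0], [0.034, 0.036, -0.015, 0], [0.034, 0.036, -0.014, 0], [0.034, 0.036, -0.014, 0], [0.034, 0.036, -0.014, 0], [0.034, 0.038, -0.014, 0], [0, 0, 0, 0], [0, 0, 0, 0], [0, 0, 0, 0], [0, 0, 0, 0], [0, 0, 0, 0], [0, 0, 0, 0], [0, 0, 0, 0], [0, 0, 0, 0], [0, 0, 0, 0], [0, 0, 0, 0], [0, 0, 0, 0], [0, 0, 0, 0]]]}}

```text
time: 5.2
tool_pos: [0.481, 0.0497, 0.1374]
ee_rot: [-1.372, 1.571, -2.242]
wrist_force: [-0.4, 0.2, 0.7]
width: 0.0938
```

```bash
python3 - <<'E'
from h import *
s=lens('wrist2','wrist')
lens('side2')
o,M=axes(); print(o['time'],o['tool_pos'].round(4),M.round(3))
print(np.linalg.inv(s['extrinsics']).round(3))
E
```

```text
wrist2 3596 3582 [0.4842 0.0494 0.0395] tilt 3.0 dir -51.0 0.00066
((484.8599548339844, 48.54782485961914), (49.613525390625, 60.480316162109375), 37.607025146484375)
side2 325 306 [0.4838 0.0459 0.0379] tilt 3.7 dir -45.5 0.00087
((483.58660888671875, 47.30343246459961), (50.04613494873047, 58.75833511352539), 36.85321044921875)
5.3 [0.481  0.0497 0.1375] [[ 0.     0.764  0.645]
 [-0.     0.645 -0.764]
 [-1.    -0.     0.   ]]
[[ 0.764 -0.625 -0.164  0.433]
 [ 0.646  0.739  0.193  0.106]
 [ 0.    -0.253  0.967  0.317]
 [ 0.     0.     0.     1.   ]]
```

View pics/wrist2.png

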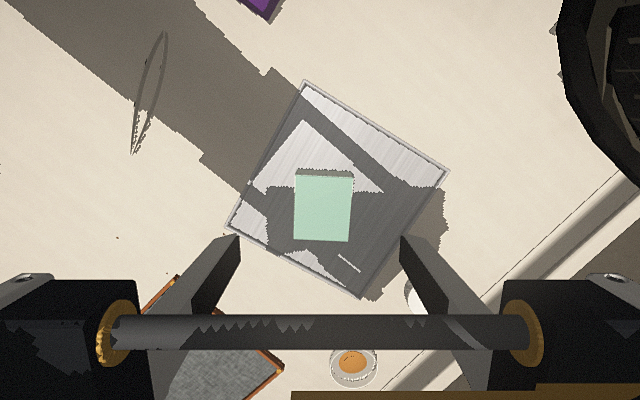

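The wrist view shows the lens at (323,206) centred between the fingers, yaw about 37.6°, still rocking about 3°. I move to a point 12 mm off its middle on the roll side, then descend.

{"op": "drive_tool", "data": {"commands": [[[0, 0.0045, 0.026, 0.0035], [0, 0.0045, 0.026, 0.0035], [0.05, 0, 0, 0], [0.05, 0, 0, 0], [0.05, 0, 0, 0], [0.05, 0, 0, 0], [0.05, 0, 0, 0], [0.02, 0, 0, 0], [0.02, 0, 0, 0], [0, 0, 0, 0], [0, 0, 0, 0], [0, 0, 0, 0], [0, 0, 0, 0], [0, 0, 0, 0], [0, 0, 0, 0], [0, 0, 0, 0]]]}}

```text
time: 6.9
tool_pos: [0.4911, 0.0411, 0.065]
ee_rot: [0.452, 1.571, -0.461]
wrist_force: [0.6, 0.7, 0.8]
width: 0.0943
```

```bash
python3 - <<'E'
from h import *
s=lens('wrist3','wrist')
o,M=axes(); print(o['time'],o['tool_pos'].round(4),M.round(3))
lens('side3')
E
```

```text
wrist3 6635 6568 [0.4829 0.0512 0.0394] tilt 0.7 dir 127.0 0.00062
((483.524658203125, 50.10887145996094), (49.82643508911133, 60.21236038208008), 37.57356262207031)
6.95 [0.491  0.0411 0.065 ] [[ 0.     0.792  0.611]
 [-0.     0.611 -0.792]
 [-1.     0.     0.   ]]
side3 284 279 [0.4826 0.0483 0.0383] tilt 2.2 dir 115.9 0.00082
((481.0904235839844, 48.884971618652344), (50.71647262573242, 60.428070068359375), 41.12606430053711)
```

View pics/wrist3.png

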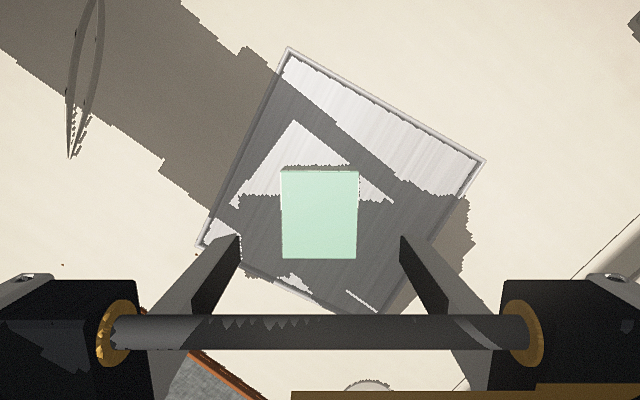

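Yaw now agrees within 0.1°, and the lens is centred across the jaws. Descend 40 mm and close.

{"op": "drive_tool", "data": {"commands": [[[0.04, 0, 0, 0], [0.04, 0, 0, 0], [0.04, 0, 0, 0], [0.04, 0, 0, 0], [0, 0, 0, 0], [0, 0, 0, 0], [0, 0, 0, 0]]]}}

```text
time: 7.7
tool_pos: [0.4914, 0.0411, 0.0253]
ee_rot: [0.821, 1.57, -0.092]
wrist_force: [-0.6, 0.5, 0.0]
width: 0.0939
```

{"op": "drive_tool", "data": {"commands": [[[0, 0, 0, 0], [0, 0, 0, 0], [0, 0, 0, 0], [0, 0, 0, 0], [0, 0, 0, 0], [0, 0, 0, 0], [0, 0, 0, 0], [0, 0, 0, 0]]], "grip": 0}}

```text
time: 8.5
tool_pos: [0.491, 0.041, 0.025]
ee_rot: [-0.501, 1.571, -1.415]
wrist_force: [0.9, -0.4, 0.2]
width: 0.0496
```

```bash
python3 - <<'E'
from h import *
s=lens('wrist4','wrist')
o,M=axes(); print(o['time'],o['tool_pos'].round(4),o['width'],o['wrist_force'],o['wrist_torque'])
E
```

```text
wrist4 10195 9591 [0.483  0.0512 0.0394] tilt 0.1 dir -86.2 0.0006
((483.9012451171875, 49.74873733520508), (51.51471710205078, 60.454742431640625), 37.46504592895508)
8.55 [0.491 0.041 0.025] 0.04925495314636387 [ 0.06374323 -0.36280562  1.17008018] [-0.07495146 -0.11067742  0.02406469]
```

View pics/wrist4.png

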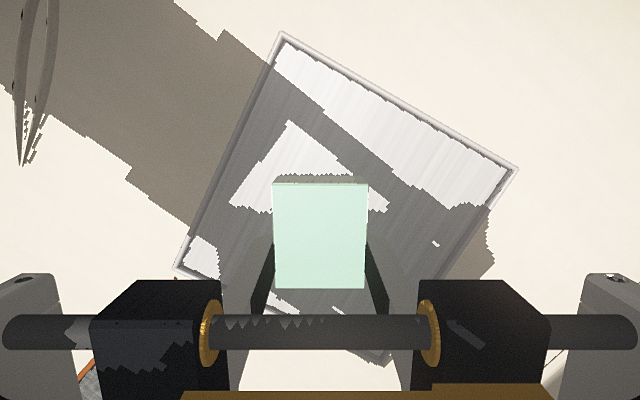

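Gripped and steady: width 49 mm, tilt 0.1°. Now I roll the lens in the jaws on the tray floor, forward with a slight push down, first to about 20°.

{"op": "drive_tool", "data": {"commands": [[[0.0028, 0, 0.0039, 0], [0.002, 0, 0.0039, 0], [0.002, 0, 0.0039, 0], [0.002, 0, 0.0039, 0], [0.0012, 0, 0.0039, 0], [0.0012, 0, 0.0038, 0], [0.001, 0, 0.0038, 0], [0.0008, 0, 0.0038, 0], [0.0005, 0, 0.0037, 0], [0.0005, 0, 0.0037, 0]]]}}

```text
time: 9.55
tool_pos: [0.4961, 0.0355, 0.023]
ee_rot: [2.894, 1.566, 1.981]
wrist_force: [-5.3, 5.3, 9.4]
width: 0.049
```

```bash
python3 - <<'E'
from h import *
s=lens('wrist5','wrist')
o,M=axes(); print(o['time'],o['tool_pos'].round(4),o['width'],o['wrist_force'],o['wrist_torque'])
E
```

```text
wrist5 9878 9329 [0.4871 0.0469 0.0398] tilt 7.6 dir -52.1 0.00057
((488.17791748046875, 45.14160919189453), (52.10444259643555, 59.48093795776367), 38.50276184082031)
9.6 [0.4961 0.0354 0.023 ] 0.04923114530967769 [-4.60748245  3.85968964  9.72665596] [1.0383417 1.0193771 0.0673402]
```

View pics/wrist5.png

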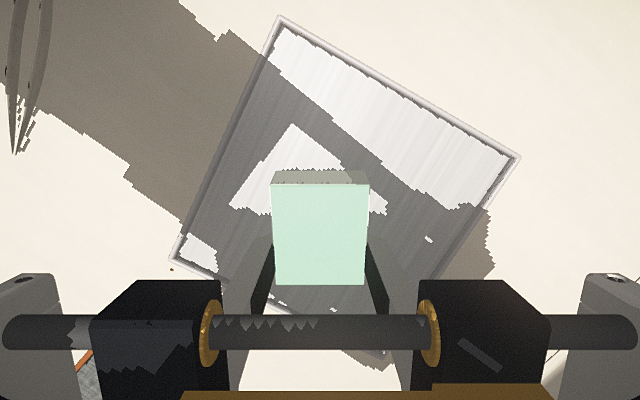

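Rolling works: tilt 7.6° the right way, push about 11 N. Continue.

{"op": "drive_tool", "data": {"commands": [[[0.001, 0, 0.004, 0], [0.001, 0, 0.004, 0], [0.001, 0, 0.004, 0], [0.001, 0, 0.004, 0], [0.001, 0, 0.004, 0], [0.001, 0, 0.004, 0], [0.001, 0, 0.004, 0], [0, 0, 0.004, 0], [0, 0, 0.004, 0], [0, 0, 0.004, 0], [0, 0, 0.004, 0], [0, 0, 0.004, 0]]]}}

```text
time: 10.8
tool_pos: [0.5039, 0.0263, 0.0213]
ee_rot: [2.623, 1.566, 1.71]
wrist_force: [-3.9, 5.1, 9.0]
width: 0.0493
```

```bash
python3 - <<'E'
from h import *
s=lens('wrist6','wrist')
o,M=axes(); print(o['time'],o['tool_pos'].round(4),o['width'],o['wrist_force'],o['wrist_torque'])
E
```

```text
wrist6 9451 8996 [0.4939 0.0389 0.0405] tilt 14.0 dir -52.4 0.00056
((495.4858703613281, 36.919193267822266), (51.85030746459961, 58.372314453125), 38.36743927001953)
10.85 [0.504  0.0261 0.0213] 0.0491269252336198 [-4.09989134  5.46392683 10.39247141] [1.0812297  0.80188104 0.00833259]
```

View pics/wrist6.png

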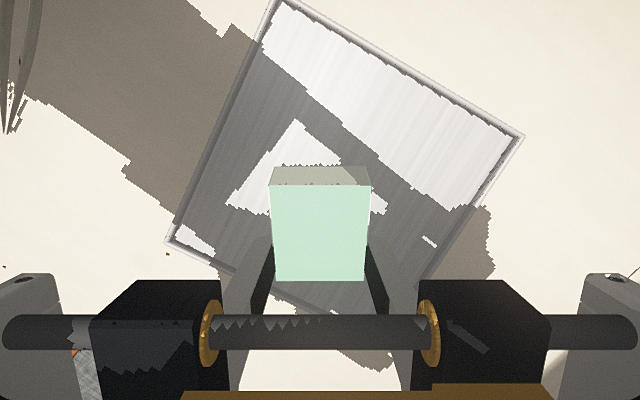

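{"op": "drive_tool", "data": {"commands": [[[0.003, 0, 0.002, 0], [0.003, 0, 0.003, 0], [0.002, 0, 0.004, 0], [0.001, 0, 0.004, 0], [0, 0, 0.004, 0], [0, 0, 0.004, 0], [0, 0, 0.004, 0], [0, 0, 0.004, 0]]]}}

```text
time: 11.65
tool_pos: [0.5083, 0.0209, 0.0196]
ee_rot: [2.629, 1.565, 1.715]
wrist_force: [-5.1, 6.0, 11.5]
width: 0.0494
```

```bash
python3 - <<'E'
from h import *
s=lens('wrist7','wrist')
o,M=axes(); print(o['time'],o['tool_pos'].round(4),o['width'],o['wrist_force'],o['wrist_torque'])
E
```

```text
wrist7 8931 8511 [0.4976 0.0344 0.0414] tilt 20.6 dir -52.2 0.00054
((499.44293212890625, 31.911842346191406), (51.8715934753418, 57.231040954589844), 38.17079162597656)
11.7 [0.5084 0.0208 0.0195] 0.0488360756557814 [-4.70381144  6.01259758 12.47990685] [ 1.33515781  1.05250608 -0.01607288]
```

{"op": "drive_tool", "data": {"commands": [[[0.003, 0, 0.004, 0], [0.003, 0, 0.004, 0], [0.002, 0, 0.004, 0], [0.002, 0, 0.004, 0], [0.001, 0, 0.004, 0], [0.001, 0, 0.004, 0], [0, 0, 0.004, 0], [0, 0, 0.004, 0], [0, 0, 0.004, 0], [0, 0, 0.004, 0]]]}}

```text
time: 12.7
tool_pos: [0.5144, 0.0133, 0.017]
ee_rot: [2.591, 1.565, 1.677]
wrist_force: [-6.4, 7.0, 14.1]
width: 0.0492
```

```bash
python3 - <<'E'
from h import *
s=lens('wrist8','wrist')
o,M=axes(); print(o['time'],o['tool_pos'].round(4),o['width'],o['wrist_force'],o['wrist_torque'])
s=snap('side','side8',(250,170,430,300),4)
E
```

```text
wrist8 7946 7637 [0.5026 0.0282 0.0434] tilt 30.1 dir -52.3 0.00049
((504.44915771484375, 25.385494232177734), (51.48286437988281, 52.4734001159668), 38.82435989379883)
12.75 [0.5146 0.0131 0.0169] 0.049316173624787824 [-4.97210465  7.43460664 13.36952248] [1.51120988e+00 1.19254596e+00 1.03308606e-03]
```

View pics/wrist8.png

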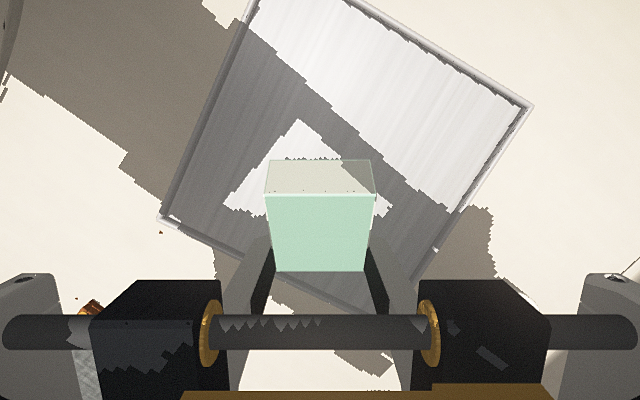

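View pics/side8.png

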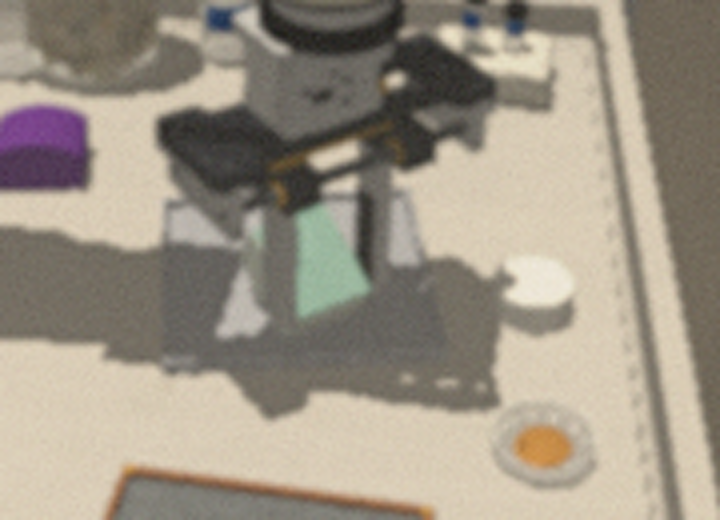

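```bash
cat >> h.py <<'E'
def lensframe(s,tcp,th_dir,zmin=0.004):
    P,U=greenpts(s,zmin=zmin); c,n,Q,sd=plane(P)
    d=np.array([np.cos(th_dir),np.sin(th_dir),0]); xx=np.cross([0,0,1.],d)  # lateral
    th=np.arctan2(n@d,n[2]); yl=d*np.cos(th)-np.array([0,0,1])*np.sin(th); zl=d*np.sin(th)+np.array([0,0,1])*np.cos(th)
    t=(Q-c)@yl; a,b=np.percentile(t,[0.5,99.5]); cc=c+yl*(a+b)/2
    rel=tcp-cc
    E=cc+yl*30-zl*26
    print('n',len(Q),'theta',np.degrees(th).round(1),'ext',(b-a).round(4),'centre',cc.round(4),'tcp in lens y,z(mm)',(rel@yl*1e3).round(1),(rel@zl*1e3+18).round(1),'x',(rel@xx*1e3).round(1),'E',E.round(4))
    return cc,th
E
python3 - <<'E'
from h import *
T={'wrist4':[.491,.041,.025],'wrist5':[.4961,.0354,.023],'wrist6':[.504,.0261,.0213],'wrist7':[.5084,.0208,.0195],'wrist8':[.5146,.0131,.0169]}
for k,t in T.items():
    lensframe(dict(np.load(f'pics/{k}.npz')),np.array(t),np.radians(-52.4))
E
```

```text
n 9591 theta 0.0 ext 0.0592 centre [0.4838 0.0502 0.0394] tcp in lens y,z(mm) 11.6 3.6 x 0.1 E [ 18.7758 -23.7024 -25.984 ]
n 9329 theta 7.6 ext 0.0588 centre [0.4882 0.0454 0.0395] tcp in lens y,z(mm) 14.8 3.3 x 0.1 E [ 16.5194 -20.7715 -29.7205]
n 8996 theta 14.0 ext 0.0588 centre [0.4954 0.0371 0.0399] tcp in lens y,z(mm) 18.1 3.3 x 0.2 E [ 14.4057 -18.0258 -32.4598]
n 8511 theta 20.6 ext 0.06 centre [0.4995 0.0318 0.0402] tcp in lens y,z(mm) 20.5 3.6 x 0.3 E [ 12.0354 -14.9478 -34.8673]
n 7637 theta 30.1 ext 0.0592 centre [0.5047 0.0256 0.0415] tcp in lens y,z(mm) 26.1 4.8 x 0.3 E [  8.3837 -10.2055 -37.4985]
```

Tilt is 30° and climbing. The front lip is getting close to the fingers, so I lift 6 mm with the lens held by friction, carry it 40 mm back in the tray, and set it down again.

{"op": "drive_tool", "data": {"commands": [[[-0.012, 0, 0, 0], [-0.018, 0, 0, 0], [0, 0, -0.02, 0], [0, 0, -0.04, 0], [0, 0, -0.04, 0], [0, 0, -0.04, 0], [0, 0, -0.02, 0], [0, 0, 0, 0], [0, 0, 0, 0]]]}}

```text
time: 13.7
tool_pos: [0.4904, 0.0421, 0.0221]
ee_rot: [0.261, 1.57, -0.653]
wrist_force: [-0.0, -0.1, -2.6]
width: 0.0492
```

```bash
python3 - <<'E'
from h import *
s=snap('wrist','wrist9')
o,M=axes(); print(o['time'],o['tool_pos'].round(4),o['width'],o['wrist_force'],o['wrist_torque'])
lensframe(s,o['tool_pos'],np.radians(-52.4))
E
```

```text
13.75 [0.4905 0.0419 0.0221] 0.04918551143802654 [-0.03322273 -0.5507655  -1.60778567] [-0.05463112 -0.2106868  -0.03036711]
n 7779 theta 29.0 ext 0.059 centre [0.4806 0.0546 0.0463] tcp in lens y,z(mm) 25.8 4.7 x 0.1 E [  8.7895 -10.7347 -37.2438]
```

View pics/wrist9.png

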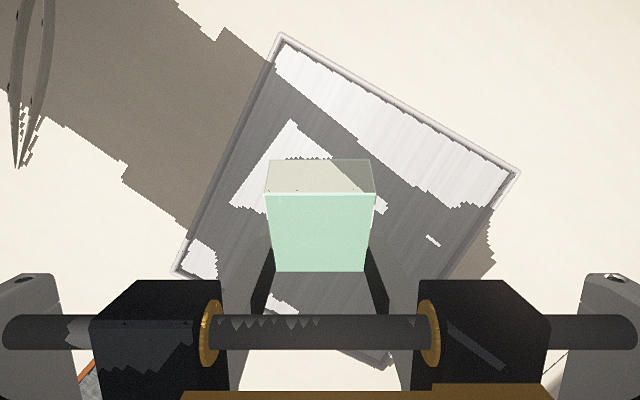

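{"op": "drive_tool", "data": {"commands": [[[0.01, 0, 0, 0], [0.008, 0, 0, 0], [0.006, 0, 0, 0], [0.004, 0, 0.002, 0], [0.003, 0, 0.004, 0], [0.002, 0, 0.005, 0], [0.002, 0, 0.005, 0], [0.002, 0, 0.005, 0], [0.002, 0, 0.005, 0], [0.002, 0, 0.005, 0], [0.002, 0, 0.005, 0]]]}}

```text
time: 14.85
tool_pos: [0.4951, 0.0361, 0.0144]
ee_rot: [3.096, 1.568, 2.183]
wrist_force: [-8.3, 3.1, 16.5]
width: 0.0495
```

```bash
python3 - <<'E'
from h import *
s=snap('wrist','wrist10')
o,M=axes(); print(o['time'],o['tool_pos'].round(4),o['width'],o['wrist_force'],o['wrist_torque'])
lensframe(s,o['tool_pos'],np.radians(-52.4))
E
```

```text
14.9 [0.4952 0.0359 0.0143] 0.04947731267842647 [-8.782767    3.21272731 16.15074444] [0.68359678 1.7694433  0.05350058]
n 6458 theta 38.7 ext 0.0587 centre [0.4848 0.0493 0.0428] tcp in lens y,z(mm) 31.1 6.3 x 0.1 E [  4.8719  -5.6475 -38.9995]
```

View pics/wrist10.png

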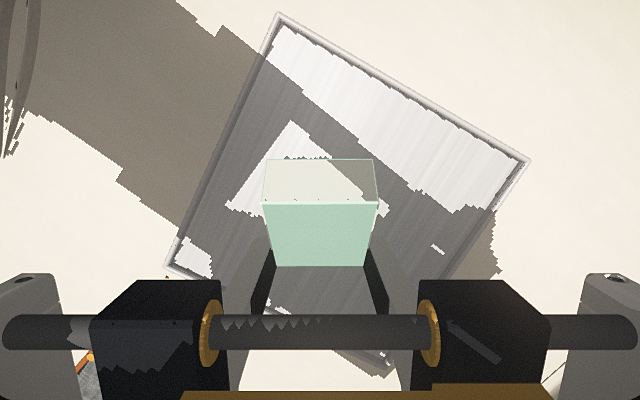

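The grip point is slipping toward the lens edge, and the tips would hit the floor before the lens is upright. Letting go at 38° would rock it too hard. So I'll wedge the tilted lens between the tray's front lip and the bench, where it can rest tilted, and regrip nearer its middle. First I locate the lip.

```bash
python3 - <<'E'
from h import *
s=dict(np.load('pics/top0.npz'))
for nm,cs in {'dry':[(63,195),(278,170),(308,380),(94,410)],'sto':[(447,178),(666,202),(650,418),(430,393)]}.items():
    print(nm,np.array([px2w(s,280+u/4,120+v/4,z=0.01) for u,v in cs]).round(4).tolist())
# refine with wrist4 view : tray lip bright line; wrist pix
d=dict(np.load('pics/wrist10.npz'))
for p in [(166,263),(276,12),(529,160),(388,377)]: print(p,px2w(d,*p,z=0.01).round(4),px2w(d,*p).round(4))
E
```

```text
dry [[0.5564, 0.1467, 0.01], [0.5786, -0.0085, 0.01], [0.4259, -0.0317, 0.01], [0.4009, 0.1191, 0.01]]
sto [[0.5755, -0.1306, 0.01], [0.5613, -0.2878, 0.01], [0.4048, -0.2722, 0.01], [0.4188, -0.1178, 0.01]]
(166, 263) [ 0.4277 -0.0304  0.01  ] [ 0.4278 -0.0301  0.0105]
(276, 12) [0.4004 0.1225 0.01  ] [0.3999 0.1228 0.008 ]
(529, 160) [0.5571 0.149  0.01  ] [0.5568 0.1488 0.0105]
(388, 377) [ 0.5898 -0.0107  0.01  ] [ 0.5973 -0.0164  0.    ]
```

{"op": "drive_tool", "data": {"commands": [[[-0.02, 0, -0.01, 0], [-0.05, 0, 0, 0], [-0.06, 0, 0, 0.0], [-0.02, 0, 0, 0.0202], [0, 0, 0, 0.0202], [0, 0, 0, 0.0202], [0, 0, 0, 0.0202], [0, 0, 0, 0]]]}}

```text
time: 15.7
tool_pos: [0.4945, 0.0366, 0.0489]
ee_rot: [0.353, 1.57, -1.069]
wrist_force: [-0.3, 0.4, -2.2]
width: 0.0493
```

```bash
python3 - <<'E'
from h import *
s=snap('wrist','wrist11')
o,M=axes(); print(o['time'],o['tool_pos'].round(4),o['width'],o['wrist_force'],M.round(3))
lensframe(s,o['tool_pos'],np.arctan2(M[1,2],M[0,2]))
E
```

```text
15.75 [0.4944 0.0366 0.0488] 0.04914887403676676 [ 0.30690846  0.8145954  -1.90395512] [[ 0.     0.988  0.151]
 [-0.     0.151 -0.988]
 [-1.    -0.     0.   ]]
n 6634 theta 37.9 ext 0.0584 centre [0.4917 0.0534 0.0772] tcp in lens y,z(mm) 30.8 6.0 x 0.1 E [  1.6612  -7.5853 -38.8623]
```

View pics/wrist11.png

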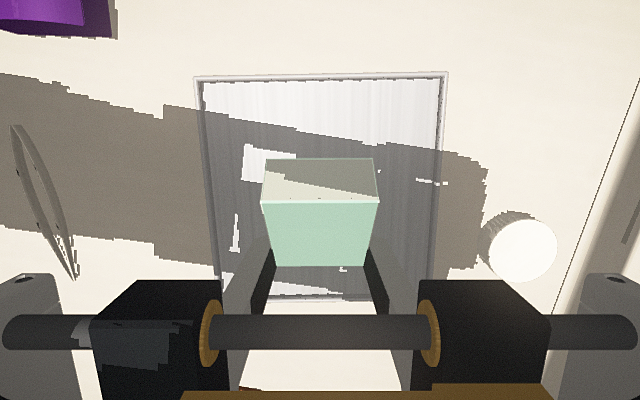

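{"op": "drive_tool", "data": {"commands": [[[0, 0, 0.04, 0], [0, 0, 0.08, 0], [0, 0, 0.08, 0], [0, 0, 0.08, 0], [0, 0, 0.07, 0], [0, 0, 0.035, 0], [0.03, 0, 0, 0], [0.03, 0, 0, 0], [0.03, 0, 0, 0], [0.03, 0, 0, 0], [0.01, 0, 0, 0], [0, 0, 0, 0], [0, 0, 0, 0]]]}}

```text
time: 17.05
tool_pos: [0.5088, -0.0581, 0.0163]
ee_rot: [0.954, 1.57, -0.467]
wrist_force: [0.5, 0.3, -2.0]
width: 0.0495
```

```bash
python3 - <<'E'
from h import *
s=snap('wrist','wrist12')
o,M=axes(); print(o['time'],o['tool_pos'].round(4),o['width'],o['wrist_force'],M.round(3))
lensframe(s,o['tool_pos'],np.arctan2(M[1,2],M[0,2]))
snap('side','side12',(240,170,440,320),4)
E
```

```text
17.1 [ 0.509  -0.0583  0.0166] 0.049369483632049585 [ 0.19264672 -0.49940618 -1.56220008] [[ 0.001  0.989  0.149]
 [-0.     0.149 -0.989]
 [-1.     0.001  0.   ]]
n 5079 theta 37.8 ext 0.0427 centre [ 0.5057 -0.0352  0.0494] tcp in lens y,z(mm) 38.6 6.4 x -0.2 E [  1.6609  -7.6867 -38.8879]
```

View pics/wrist12.png

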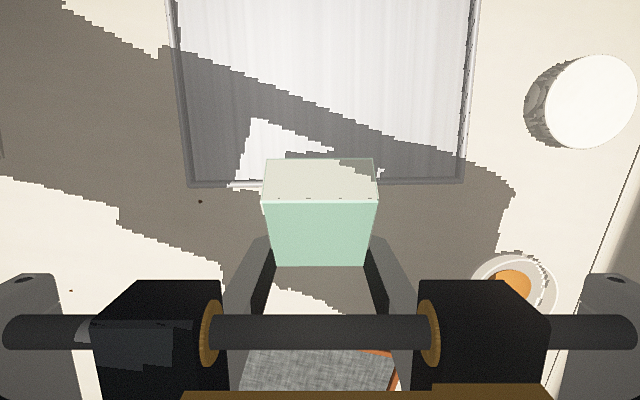

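View pics/side12.png

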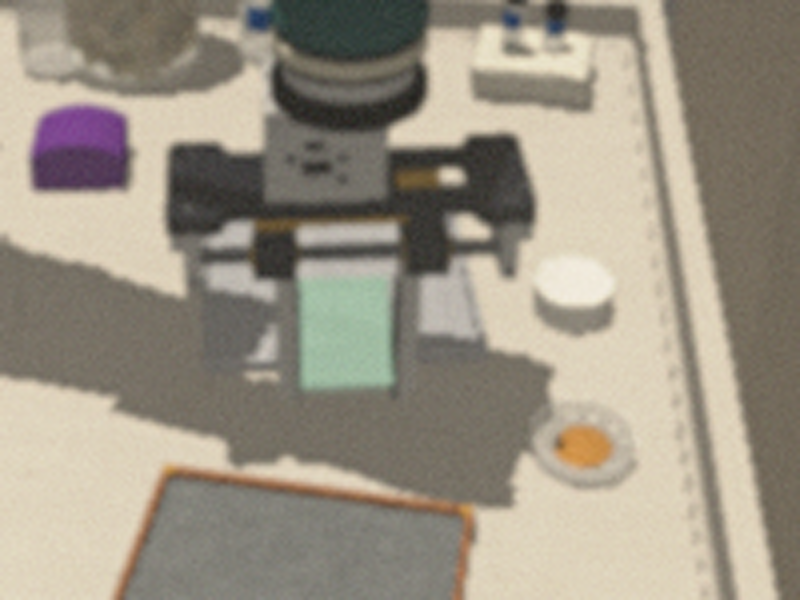

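```bash
sed -i 's/box=(0.38,0.58,-0.05,0.16)/box=(0.38,0.6,-0.3,0.16)/' h.py; python3 - <<'E'
from h import *
s=dict(np.load('pics/wrist12.npz')); t=np.array([.509,-.0583,.0166]); d=np.array([.149,-.989,0])
a=px2w(s,187,186,z=.01);b=px2w(s,463,181,z=.01);print(a,b, np.degrees(np.arctan2(b[1]-a[1],b[0]-a[0])))
print((t-a)@d,(t-b)@d)
lensframe(s,t,np.arctan2(-.989,.149))
E
```

```text
[ 0.4271031  -0.03415605  0.01      ] [ 0.58487313 -0.00722358  0.01      ] 9.687420161562352
0.03608100209385772 0.03920948487776297
n 6600 theta 37.9 ext 0.0585 centre [ 0.506  -0.0415  0.0446] tcp in lens y,z(mm) 30.7 6.4 x 0.5 E [  1.6556  -7.6719 -38.8971]
```

{"op": "drive_tool", "data": {"commands": [[[0.004, 0, 0, -0.003], [0.004, 0, 0, 0], [0.004, 0, 0, 0], [0.004, 0, 0, 0], [0.004, 0, 0, 0], [0.003, 0, 0, 0], [0, 0, 0, 0]]]}}

```text
time: 17.85
tool_pos: [0.5087, -0.0584, 0.0115]
ee_rot: [0.327, 1.57, -1.075]
wrist_force: [-3.7, -0.3, 6.0]
width: 0.0492
```

```bash
python3 - <<'E'
from h import *
s=snap('wrist','wrist13')
o,M=axes(); print(o['time'],o['tool_pos'].round(4),o['width'],o['wrist_force'],o['wrist_torque'])
lensframe(s,o['tool_pos'],np.arctan2(M[1,2],M[0,2]))
E
```

```text
17.9 [ 0.5087 -0.0585  0.0115] 0.04896003201089748 [-3.61148433  0.070432    5.02870415] [0.05865791 0.49717234 0.05658157]
n 6536 theta 38.2 ext 0.0585 centre [ 0.5055 -0.042   0.0399] tcp in lens y,z(mm) 30.7 6.1 x 0.4 E [  1.7595  -7.4133 -38.9485]
```

Contact is firm with the circle's centre 29.5 mm ahead of the lip, as planned for the wedge. I relax the press slightly and open.

{"op": "drive_tool", "data": {"commands": [[[-0.002, 0, 0, 0], [0, 0, 0, 0]]]}}

```text
time: 18.1
tool_pos: [0.5088, -0.0585, 0.0115]
ee_rot: [0.725, 1.57, -0.677]
wrist_force: [-2.7, -0.8, 3.9]
width: 0.0493
```

{"op": "drive_tool", "data": {"commands": [[[0, 0, 0, 0], [0, 0, 0, 0], [0, 0, 0, 0], [0, 0, 0, 0]]], "grip": 0.75}}

```text
time: 18.5
tool_pos: [0.5086, -0.0583, 0.0106]
ee_rot: [-2.28, 1.571, 2.601]
wrist_force: [-0.1, 0.9, 0.7]
width: 0.0705
```

```bash
python3 - <<'E'
from h import *
s=snap('wrist','wrist14')
o,M=axes(); print(o['time'],o['tool_pos'].round(4),o['width'],o['wrist_force'],o['wrist_torque'])
lensframe(s,o['tool_pos'],np.arctan2(M[1,2],M[0,2]))
E
```

```text
18.55 [ 0.5086 -0.0583  0.0107] 0.07076258442461868 [-0.11582853  0.1348402   0.38093729] [-0.02152828 -0.03508046  0.08806383]
n 6680 theta 38.0 ext 0.0584 centre [ 0.5057 -0.0418  0.04  ] tcp in lens y,z(mm) 31.2 5.3 x 0.1 E [  1.7868  -7.5781 -38.916 ]
```

View pics/wrist14.png

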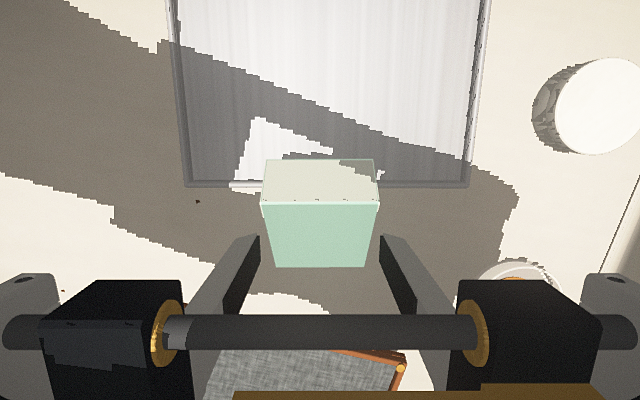

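The lens stays wedged at 38.0°, at rest. Regrip about 27 mm further back along it.

{"op": "drive_tool", "data": {"commands": [[[-0.022, 0, -0.015, 0], [-0.022, 0, -0.03, 0], [-0.022, 0, -0.03, 0], [0, 0, -0.019, 0], [0, 0, 0, 0], [0, 0, 0, 0]]]}}

```text
time: 19.15
tool_pos: [0.5045, -0.0349, 0.0274]
ee_rot: [-0.509, 1.571, -1.911]
wrist_force: [-0.3, 0.0, -0.6]
width: 0.0701
```

{"op": "drive_tool", "data": {"commands": [[[0, 0, 0, 0], [0, 0, 0, 0], [0, 0, 0, 0], [0, 0, 0, 0], [0, 0, 0, 0]]], "grip": 0}}

```text
time: 19.65
tool_pos: [0.5046, -0.0353, 0.0273]
ee_rot: [-0.964, 1.57, -2.367]
wrist_force: [0.3, -1.0, -0.0]
width: 0.0492
```

```bash
python3 - <<'E'
from h import *
s=snap('wrist','wrist15')
o,M=axes(); print(o['time'],o['tool_pos'].round(4),o['width'],o['wrist_force'],o['wrist_torque'])
lensframe(s,o['tool_pos'],np.arctan2(M[1,2],M[0,2]))
E
```

```text
19.7 [ 0.5046 -0.0353  0.0273] 0.049105059526322714 [ 0.32456571 -0.49807844 -0.93842052] [-0.1747185  -0.15324969  0.00796781]
n 4466 theta 37.9 ext 0.0592 centre [ 0.5056 -0.0419  0.0399] tcp in lens y,z(mm) 2.5 4.0 x 0.1 E [  1.7975  -7.6478 -38.9022]
```

View pics/wrist15.png

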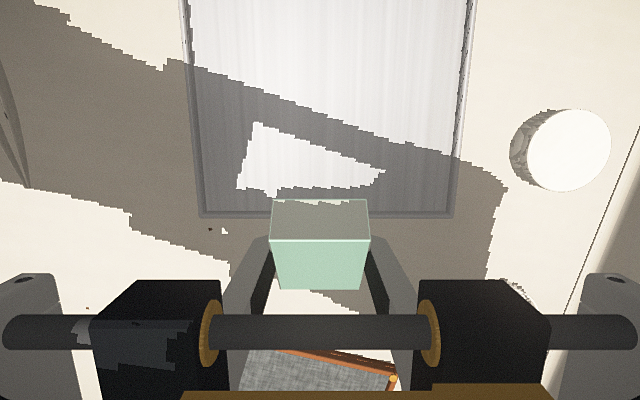

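{"op": "drive_tool", "data": {"commands": [[[-0.01, 0, 0, 0], [-0.02, 0, 0.03, 0], [-0.01, 0, 0.05, 0], [0, 0, 0.04, 0], [0, 0, 0, 0.0207], [0, 0, 0, 0.0207], [0, 0, 0.05, 0], [0, 0, 0.05, 0], [0, 0, 0, 0], [0, 0, 0, 0]]]}}

```text
time: 20.7
tool_pos: [0.5073, -0.0904, 0.0374]
ee_rot: [-3.102, 1.571, 1.518]
wrist_force: [0.2, -0.8, -1.9]
width: 0.0495
```

```bash
python3 - <<'E'
from h import *
s=snap('wrist','wrist16')
o,M=axes(); print(o['time'],o['tool_pos'].round(4),o['width'],o['wrist_force'],M.round(3))
lensframe(s,o['tool_pos'],np.arctan2(M[1,2],M[0,2]))
snap('side','side16',(240,170,440,320),4)
E
```

```text
20.75 [ 0.5073 -0.09    0.0374] 0.04915516466988161 [ 0.81432685 -0.01862022 -2.92277978] [[-0.     0.996 -0.092]
 [ 0.    -0.092 -0.996]
 [-1.    -0.    -0.   ]]
n 4490 theta 37.9 ext 0.0597 centre [ 0.5064 -0.0972  0.0499] tcp in lens y,z(mm) 1.9 3.7 x 0.2 E [ -0.1969  -7.7343 -38.9011]
```

View pics/wrist16.png

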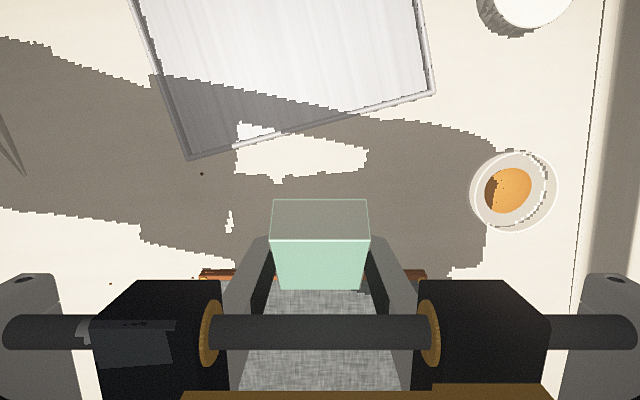

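View pics/side16.png

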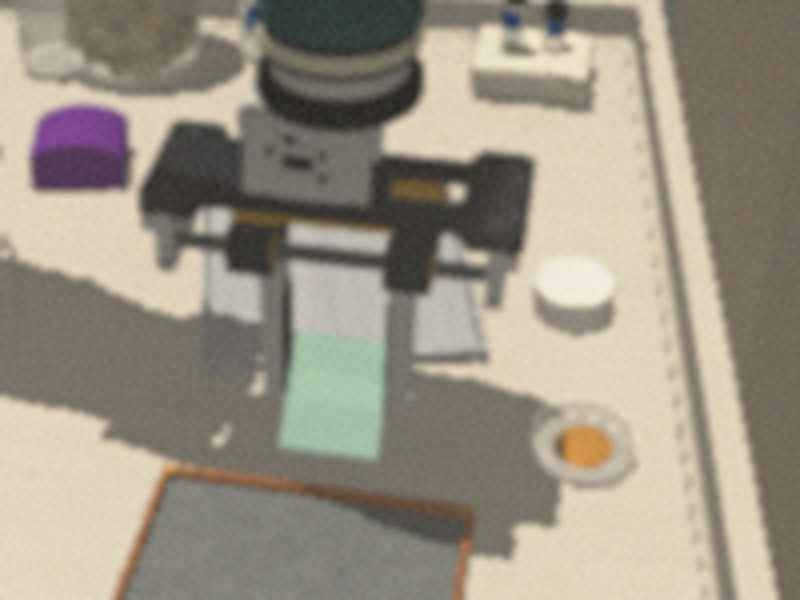

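```bash
python3 - <<'E'
from h import *
s=dict(np.load('pics/wrist16.npz')); t=np.array([.5073,-.09,.0374]); d=np.array([-.092,-.996,0])
for p in [(207,269),(420,270),(215,275)]:
    a=px2w(s,*p,z=.01);print(p,a.round(4),px2w(s,*p).round(4),((a-t)@d).round(4))
E
```

```text
(207, 269) [ 0.4271 -0.1101  0.01  ] [ 4.228e-01 -1.146e-01 -1.000e-04] 0.0274
(420, 270) [ 0.5739 -0.1243  0.01  ] [ 0.5759 -0.1278  0.0032] 0.028
(215, 275) [ 0.4318 -0.1151  0.01  ] [ 0.4316 -0.1153  0.0095] 0.0319
```

{"op": "drive_tool", "data": {"commands": [[[0.014, 0, 0, 0], [0, 0, 0.02, 0], [0, 0, 0.02, 0], [0, 0, 0.01, 0], [0, 0, 0.008, 0], [0, 0, 0.008, 0], [0, 0, 0.008, 0], [0, 0, 0.008, 0], [0, 0, 0.008, 0]]]}}

```text
time: 21.7
tool_pos: [0.506, -0.1075, 0.0347]
ee_rot: [3.09, 1.561, 1.428]
wrist_force: [-0.4, 12.1, 4.4]
width: 0.0493
```

```bash
python3 - <<'E'
from h import *
s=snap('wrist','wrist17')
o,M=axes(); print(o['time'],o['tool_pos'].round(4),o['width'],o['wrist_force'],o['wrist_torque'])
lensframe(s,o['tool_pos'],np.arctan2(M[1,2],M[0,2]))
E
```

```text
21.75 [ 0.506  -0.1078  0.0347] 0.04946407247559761 [-0.11544245 10.2508046   2.65358881] [ 2.35015371 -0.12544808 -0.04828225]
n 4220 theta 40.8 ext 0.059 centre [ 0.5052 -0.113   0.0471] tcp in lens y,z(mm) 4.1 5.2 x 0.3 E [-1.80000e-02 -5.82090e+00 -3.92358e+01]
```

View pics/wrist17.png

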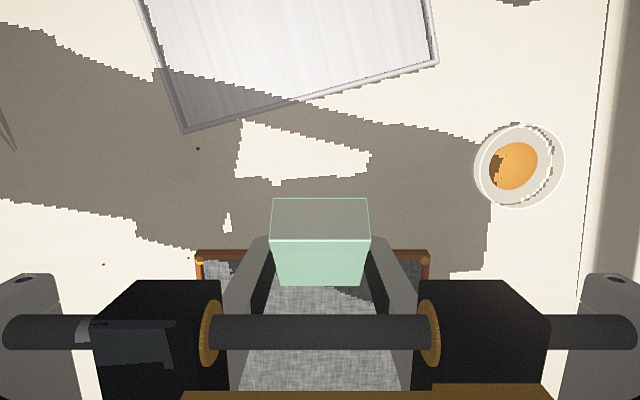

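Contact with the storage lip at about 11 N, and the lens is turning (40.8°). Continue forward.

{"op": "drive_tool", "data": {"commands": [[[-0.001, 0, 0.007, 0], [-0.001, 0, 0.007, 0], [-0.001, 0, 0.007, 0], [-0.001, 0, 0.007, 0], [-0.001, 0, 0.007, 0], [0, 0, 0.007, 0], [0, 0, 0.007, 0], [0, 0, 0.007, 0], [0, 0, 0.007, 0]]]}}

```text
time: 22.65
tool_pos: [0.5046, -0.1242, 0.0364]
ee_rot: [3.022, 1.564, 1.36]
wrist_force: [0.0, 9.3, 3.8]
width: 0.0495
```

```bash
python3 - <<'E'
from h import *
s=snap('wrist','wrist18')
o,M=axes(); print(o['time'],o['tool_pos'].round(4),o['width'],o['wrist_force'],o['wrist_torque'])
lensframe(s,o['tool_pos'],np.arctan2(M[1,2],M[0,2]))
E
```

```text
22.7 [ 0.5045 -0.1245  0.0364] 0.04891883274097317 [-0.23236564  8.80587014  4.63851473] [1.90042968 0.0186385  0.01665596]
n 1908 theta 56.8 ext 0.0599 centre [ 0.5042 -0.1237  0.0481] tcp in lens y,z(mm) 10.2 12.3 x 0.3 E [  0.9885   5.1717 -39.2931]
```

View pics/wrist18.png

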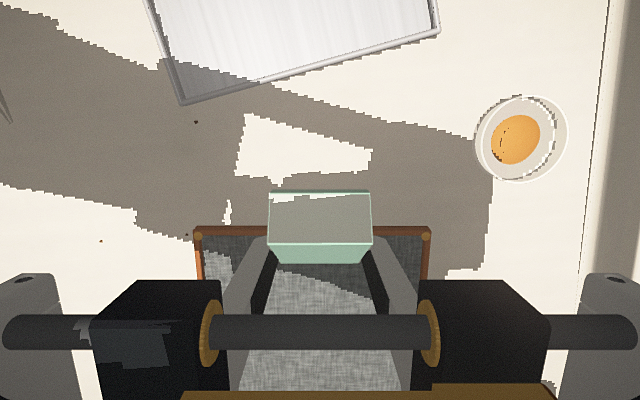

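θ=56.8°. Now arc forward and down, so the contact force becomes more vertical and the pads don't creep toward the flat face.

{"op": "drive_tool", "data": {"commands": [[[0.003, 0, 0.005, 0], [0.003, 0, 0.005, 0], [0.003, 0, 0.005, 0], [0.003, 0, 0.005, 0], [0.003, 0, 0.005, 0], [0.003, 0, 0.004, 0]]]}}

```text
time: 23.3
tool_pos: [0.5039, -0.1339, 0.0346]
ee_rot: [2.447, 1.568, 0.785]
wrist_force: [-6.9, 3.2, 15.1]
width: 0.0488
```

```bash
python3 - <<'E'
from h import *
s=snap('wrist','wrist19')
o,M=axes(); print(o['time'],o['tool_pos'].round(4),o['width'],o['wrist_force'],o['wrist_torque'])
lensframe(s,o['tool_pos'],np.arctan2(M[1,2],M[0,2]))
snap('side','side19',(240,200,440,350),4)
E
```

```text
23.35 [ 0.5039 -0.1341  0.0345] 0.04908130087904772 [-6.02314299  4.40968321 13.89082744] [1.16808967 1.10546114 0.01232661]
n 789 theta -26.6 ext 0.036 centre [ 0.5065 -0.1095  0.069 ] tcp in lens y,z(mm) 6.8 -23.9 x -0.3 E [ -2.9973 -38.4091  -9.7728]
```

View pics/wrist19.png

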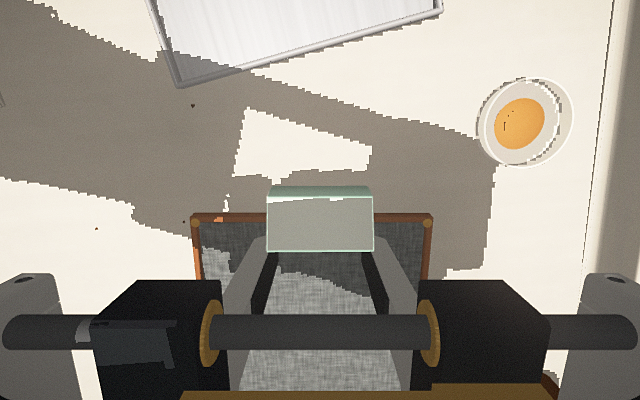

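View pics/side19.png

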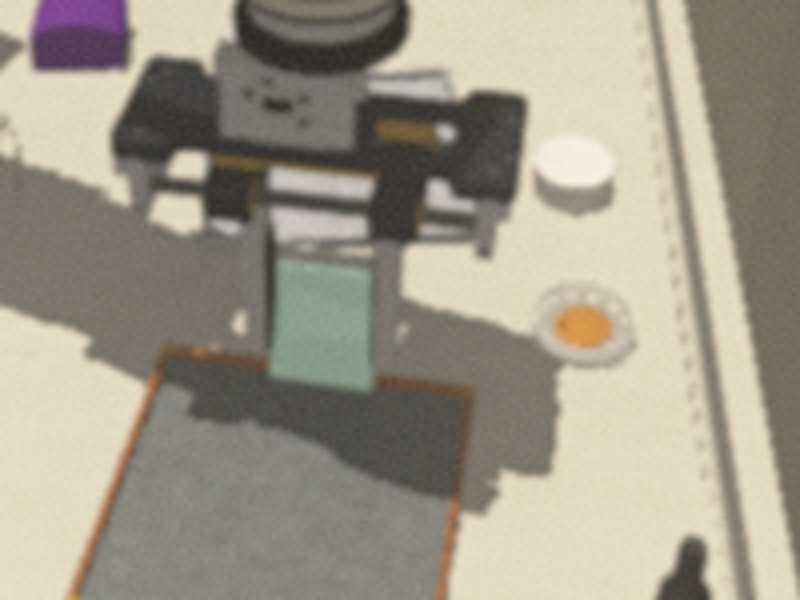

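```bash
cat >> h.py <<'E'
def facefit(s,poly,tcp,th_dir):
    u0,v0,u1,v1=poly
    P=np.array([px2w(s,u,v) for v in range(v0,v1,2) for u in range(u0,u1,3) if s['z_map'][v,u]>0])
    k=abs(P[:,2]-np.median(P[:,2]))<.02; P=P[k]
    c=P.mean(0); _,S,V=np.linalg.svd(P-c); n=V[2]*np.sign(V[2][2])
    d=np.array([np.cos(th_dir),np.sin(th_dir),0]); up=np.array([0,0,1.])
    th=np.arctan2(n@up,-(n@d)); 
    print('face c',c.round(4),'n',n.round(3),'theta',np.degrees(th).round(1),'rms',(S[2]/len(P)**.5).round(5),'tcp rel c along d,up mm',((tcp-c)@d*1e3).round(1),((tcp-c)@up*1e3).round(1))
    return c,th
E
python3 - <<'E'
from h import *
s=dict(np.load('pics/wrist19.npz')); t=np.array([.5039,-.1341,.0345]); w=np.arctan2(-.996,-.092)
c,th=facefit(s,(275,204,366,246),t,w)
d=np.array([np.cos(w),np.sin(w),0])
for p in [(268,197),(372,197),(375,250),(267,250),(320,250),(320,198)]:
    q=px2w(s,*p,z=c[2]); print(p,px2w(s,p[0],p[1]-0).round(4), ((q-t)@d).round(4))
E
```

```text
face c [ 0.5062 -0.1079  0.0692] n [0.043 0.381 0.923] theta 67.4 rms 0.00066 tcp rel c along d,up mm 26.3 -34.7
(268, 197) [ 0.4829 -0.0938  0.0649] -0.0392
(372, 197) [ 0.5319 -0.0986  0.0635] -0.0393
(375, 250) [ 0.5325 -0.127   0.0606] -0.0133
(267, 250) [ 0.4808 -0.1167  0.0739] -0.0132
(320, 250) [ 0.5052 -0.1193  0.073 ] -0.0133
(320, 198) [ 0.5072 -0.0968  0.0635] -0.0388
```

{"op": "drive_tool", "data": {"commands": [[[0.004, 0, 0.003, 0], [0.004, 0, 0.004, 0], [0.004, 0, 0.004, 0], [0.004, 0, 0.004, 0], [0.004, 0, 0.004, 0], [0.003, 0, 0.004, 0]]]}}

```text
time: 24.0
tool_pos: [0.5037, -0.1421, 0.0303]
ee_rot: [0.798, 1.566, -0.864]
wrist_force: [-7.1, 0.9, 19.8]
width: 0.049
```

```bash
python3 - <<'E'
from h import *
s=snap('wrist','wrist20')
o,M=axes(); t=o['tool_pos'];print(o['time'],o['tool_pos'].round(4),o['width'],o['wrist_force'],o['wrist_torque'])
c,th=facefit(s,(278,204,360,240),t,np.arctan2(M[1,2],M[0,2]))
E
```

```text
24.05 [ 0.5037 -0.1424  0.0302] 0.04910422261527671 [-7.87210747  0.60270795 19.36614946] [0.40496443 1.44591154 0.06696588]
face c [ 0.5056 -0.113   0.0697] n [0.025 0.205 0.979] theta 78.1 rms 0.0007 tcp rel c along d,up mm 29.4 -39.5
```

View pics/wrist20.png

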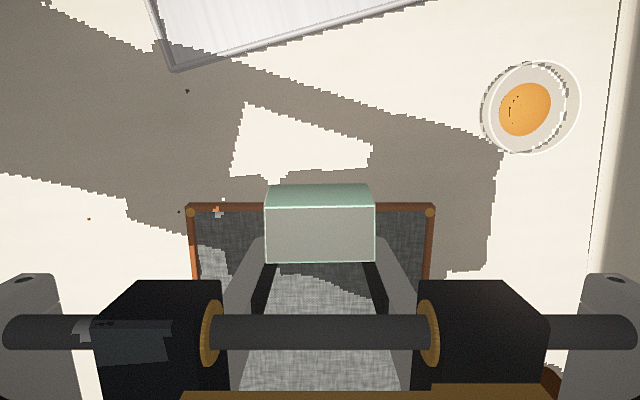

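```bash
python3 - <<'E'
from h import *
s=dict(np.load('pics/wrist20.npz')); t=np.array([.5037,-.1424,.0302]); w=np.arctan2(-.996,-.092)
c,th=facefit(s,(278,212,360,258),t,w)
d=np.array([np.cos(w),np.sin(w),0])
for p in [(320,258),(320,210)]:
    q=px2w(s,*p); print(p,q.round(4),((q-t)@d).round(4))
E
```

```text
face c [ 0.5051 -0.1188  0.0709] n [0.025 0.181 0.983] theta 79.5 rms 0.00061 tcp rel c along d,up mm 23.7 -40.7
(320, 258) [ 0.5048 -0.129   0.0741] -0.0134
(320, 210) [ 0.5067 -0.1084  0.0681] -0.0342
```

θ≈79.5°, with the pads now holding only near the flat face. A short, gentle lift over the lip onto the felt, 31 mm further in.

{"op": "drive_tool", "data": {"commands": [[[-0.006, 0, 0, 0], [-0.01, 0, 0, 0], [-0.012, 0, 0, 0], [0, 0, 0.01, 0], [0, 0, 0.022, 0], [0, 0, 0.03, 0], [0, 0, 0.03, 0], [0, 0, 0.022, 0], [0, 0, 0.01, 0], [0.008, 0, 0, 0], [0.01, 0, 0, 0], [0.008, 0, 0, 0], [0, 0, 0, 0]]]}}

```text
time: 25.35
tool_pos: [0.4999, -0.1717, 0.0265]
ee_rot: [0.172, 1.57, -1.49]
wrist_force: [-3.2, -0.7, 4.2]
width: 0.0491
```

```bash
python3 - <<'E'
from h import *
s=snap('wrist','wrist21')
o,M=axes(); t=o['tool_pos'];print(o['time'],o['tool_pos'].round(4),o['width'],o['wrist_force'],o['wrist_torque'])
c,th=facefit(s,(278,212,360,255),t,np.arctan2(M[1,2],M[0,2]))
snap('side','side21',(240,200,440,350),4)
E
```

```text
25.4 [ 0.5    -0.1717  0.0265] 0.04908454063487151 [-2.05160918 -1.080714    3.61920489] [-0.09556057  0.45471616  0.07174339]
face c [ 0.5015 -0.148   0.0669] n [0.025 0.202 0.979] theta 78.3 rms 0.0006 tcp rel c along d,up mm 23.7 -40.4
```

View pics/wrist21.png

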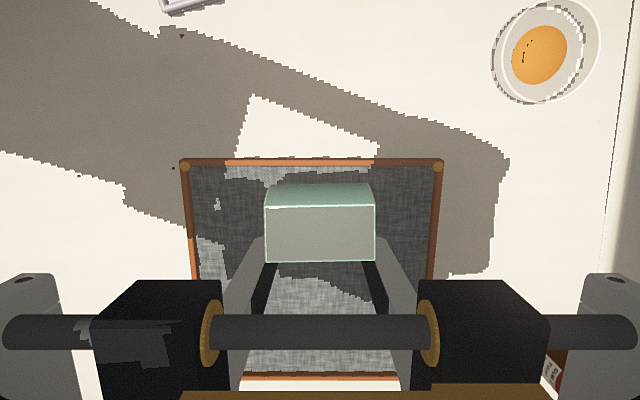

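View pics/side21.png

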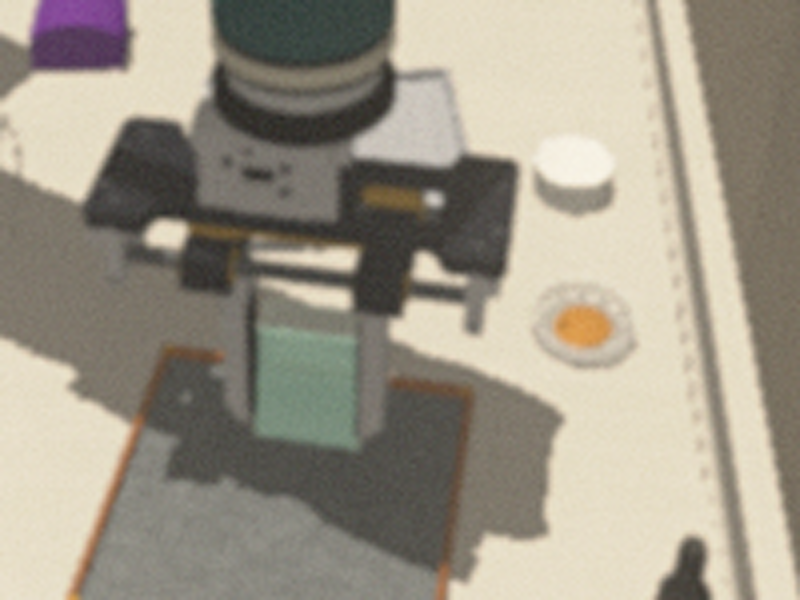

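On the felt at 78°, held. Press down to bring it onto its edge face.

{"op": "drive_tool", "data": {"commands": [[[0.004, 0, 0.001, 0], [0.004, 0, 0.001, 0], [0.004, 0, 0.001, 0], [0.004, 0, 0.001, 0], [0.004, 0, 0.001, 0], [0.003, 0, 0, 0], [0, 0, 0, 0]]]}}

```text
time: 26.15
tool_pos: [0.5004, -0.1749, 0.0239]
ee_rot: [0.491, 1.566, -1.171]
wrist_force: [-7.4, -2.4, 16.3]
width: 0.0492
```

```bash
python3 - <<'E'
from h import *
s=snap('wrist','wrist22')
o,M=axes(); t=o['tool_pos'];print(o['time'],o['tool_pos'].round(4),o['width'],o['wrist_force'],o['wrist_torque'])
c,th=facefit(s,(278,217,360,258),t,np.arctan2(M[1,2],M[0,2]))
E
```

```text
26.2 [ 0.5004 -0.1749  0.0239] 0.04895448778256587 [-7.53997727 -2.14813472 17.25933915] [-0.18008328  1.38007234  0.10317244]
face c [ 0.5018 -0.1521  0.0664] n [0.016 0.118 0.993] theta 83.1 rms 0.00059 tcp rel c along d,up mm 22.8 -42.5
```

View pics/wrist22.png

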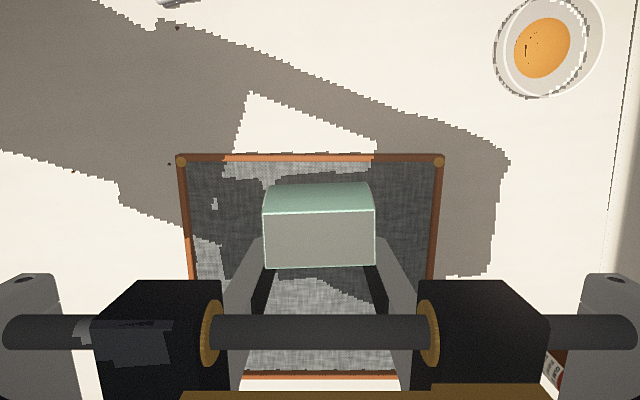

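{"op": "drive_tool", "data": {"commands": [[[0.004, 0, 0, 0], [0.004, 0, 0, 0], [0.004, 0, 0, 0], [0, 0, 0, 0]]]}}

```text
time: 26.6
tool_pos: [0.501, -0.1762, 0.0221]
ee_rot: [0.54, 1.562, -1.123]
wrist_force: [-8.5, -4.2, 20.2]
width: 0.049
```

```bash
python3 - <<'E'
from h import *
s=snap('wrist','wrist23')
o,M=axes(); t=o['tool_pos'];print(o['time'],o['tool_pos'].round(4),o['width'],o['wrist_force'],o['wrist_torque'])
c,th=facefit(s,(278,217,360,258),t,np.arctan2(M[1,2],M[0,2]))
E
```

```text
26.65 [ 0.501  -0.1762  0.0221] 0.049225994677189924 [-8.66703282 -4.55417363 20.145255  ] [-0.5003998   1.50323753  0.07921192]
face c [ 0.5024 -0.1528  0.0661] n [0.011 0.079 0.997] theta 85.5 rms 0.00056 tcp rel c along d,up mm 23.5 -44.0
```

85.5° is well past the balance point of about 79°. Release so it settles on its edge face.

{"op": "drive_tool", "data": {"commands": [[[0, 0, 0, 0], [0, 0, 0, 0], [0, 0, 0, 0], [0, 0, 0, 0], [0, 0, 0, 0]]], "grip": 0.75}}

```text
time: 27.15
tool_pos: [0.4995, -0.1724, 0.016]
ee_rot: [-2.045, 1.57, 2.576]
wrist_force: [0.7, -0.3, 0.6]
width: 0.0703
```

```bash
python3 - <<'E'
from h import *
s=snap('wrist','wrist24')
o,M=axes(); t=o['tool_pos'];print(o['time'],o['tool_pos'].round(4),o['width'],o['wrist_force'],o['wrist_torque'])
c,th=facefit(s,(278,222,360,262),t,np.arctan2(M[1,2],M[0,2]))
E
```

```text
27.2 [ 0.4996 -0.1725  0.0162] 0.07072798623014616 [-0.69422733  0.59120304  0.58524945] [-0.02487519 -0.09632846 -0.04219493]
face c [ 0.501  -0.1496  0.0641] n [0.016 0.392 0.92 ] theta 66.9 rms 0.00151 tcp rel c along d,up mm 22.9 -47.9
```

View pics/wrist24.png

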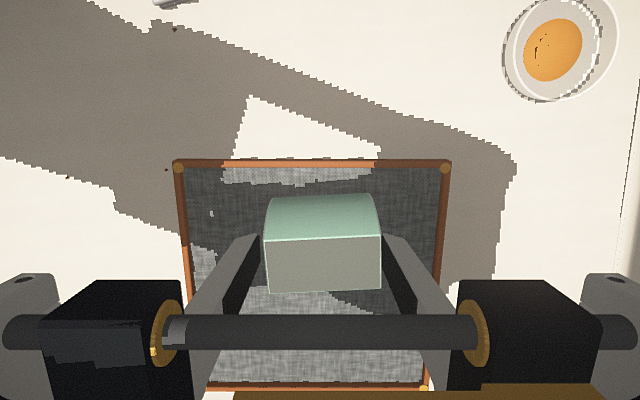

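```bash
python3 - <<'E'
from h import *
s=dict(np.load('pics/wrist24.npz'));o,M=axes(); t=o['tool_pos'];w=np.arctan2(M[1,2],M[0,2]);d=M[:,2];y=M[:,1]
c,th=facefit(s,(278,246,366,286),t,w)
for p in [(265,241),(381,236),(381,289),(269,293)]:
    q=px2w(s,*p,z=.065); print(p,q.round(4),px2w(s,p[0]+(4 if p[0]<300 else -4),p[1]+(4 if p[1]<260 else -4)).round(4),((q-t)@d*1e3).round(1),((q-t)@y*1e3).round(1))
E
```

```text
face c [ 0.5013 -0.1602  0.0656] n [ 0.001 -0.005  1.   ] theta 90.3 rms 0.00059 tcp rel c along d,up mm 12.4 -49.4
(265, 241) [ 0.4783 -0.1472  0.065 ] [ 0.4799 -0.1489  0.0657] -23.2 -23.6
(381, 236) [ 0.5277 -0.1494  0.065 ] [ 0.5258 -0.1508  0.0655] -25.6 25.8
(381, 289) [ 0.5266 -0.1744  0.065 ] [ 0.5248 -0.1716  0.0661] -0.6 27.0
(269, 293) [ 0.4768 -0.1719  0.065 ] [ 0.4791 -0.1694  0.0662] 1.5 -22.8
```

The lens stands upright (90.3°, top at 65.6 mm as expected) with its flat face toward −y, yawed 2.4° relative to the tool. Regrip near its top, then carry it toward the far lip.

{"op": "drive_tool", "data": {"commands": [[[0, 0.0084, 0, -0.0067], [-0.05, 0, 0, 0], [-0.06, 0, 0, 0], [-0.04, 0, -0.02, 0], [0, 0, -0.04, 0], [0, 0, -0.0225, 0], [0, 0, 0, 0], [0, 0, 0, 0]]]}}

```text
time: 28.0
tool_pos: [0.5024, -0.1518, 0.0535]
ee_rot: [-1.706, 1.569, 2.957]
wrist_force: [-0.0, 0.6, -0.2]
width: 0.0707
```

```bash
python3 - <<'E'
from h import *
s=snap('wrist','wrist25')
o,M=axes(); t=o['tool_pos'];print(o['time'],o['tool_pos'].round(4),o['width'],M.round(3).tolist())
E
```

```text
28.05 [ 0.5024 -0.152   0.0535] 0.07059210176927803 [[-0.001, 0.999, -0.049], [0.0, -0.049, -0.999], [-1.0, -0.001, -0.0]]
```

View pics/wrist25.png

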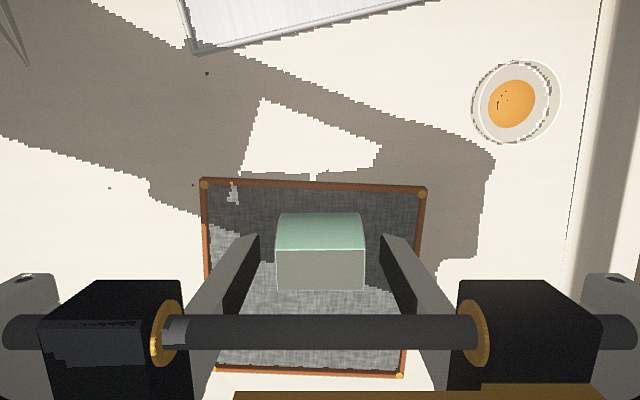

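{"op": "drive_tool", "data": {"commands": [[[0, 0, 0, 0], [0, 0, 0, 0], [0, 0, 0, 0], [0, 0, 0, 0], [0, 0, 0, 0]]], "grip": 0}}

```text
time: 28.55
tool_pos: [0.5028, -0.1525, 0.0541]
ee_rot: [-1.277, 1.57, -2.898]
wrist_force: [-0.5, 0.4, -1.3]
width: 0.0494
```

```bash
python3 - <<'E'
from h import *
s=snap('wrist','wrist26')
o,M=axes(); t=o['tool_pos'];print(o['time'],o['tool_pos'].round(4),o['width'],o['wrist_force'])
c,th=facefit(s,(282,252,358,285),t,np.arctan2(M[1,2],M[0,2]))
for p in [(320,249),(320,289)]: print(((px2w(s,*p,z=.0655)-t)@M[:,2]*1e3).round(1))
# far lip of storage tray (-y)
for p in [(220,369),(403,376)]:
    q=px2w(s,*p,z=.01); print(p,q.round(4),((q-t)@M[:,2]*1e3).round(1))
E
```

```text
28.6 [ 0.5028 -0.1525  0.0541] 0.04931486810014831 [-0.24674701  0.01142493 -0.63962755]
face c [ 0.5021 -0.1599  0.0656] n [ 0.    -0.004  1.   ] theta 90.2 rms 0.00057 tcp rel c along d,up mm -7.4 -11.6
-4.0
20.5
(220, 369) [ 0.4152 -0.2725  0.01  ] 124.2
(403, 376) [ 0.5647 -0.2866  0.01  ] 130.8
```

View pics/wrist26.png

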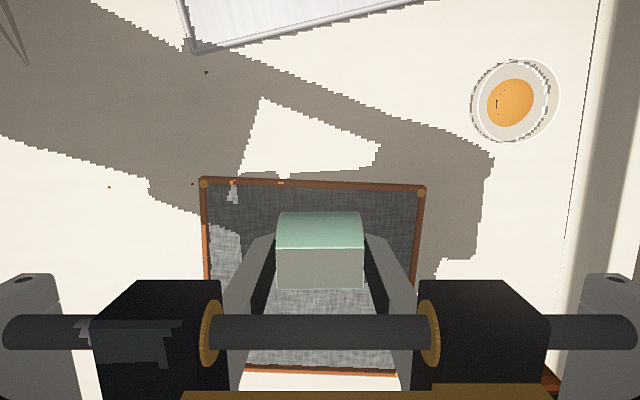

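{"op": "drive_tool", "data": {"commands": [[[-0.012, 0, 0, 0.007], [0, 0, 0.03, 0], [0, 0, 0.06, 0], [0, 0, 0.07, 0], [0, 0, 0.07, 0], [0, 0, 0.06, 0], [0, 0, 0.05, 0], [0, 0, 0.02, 0], [0, 0, 0.012, 0], [0, 0, 0.012, 0], [0, 0, 0.012, 0], [0, 0, 0.012, 0], [0, 0, 0.012, 0]]]}}

```text
time: 29.9
tool_pos: [0.4932, -0.2568, 0.0573]
ee_rot: [1.877, 1.571, 0.213]
wrist_force: [0.2, 1.6, -1.0]
width: 0.0495
```

```bash
python3 - <<'E'
from h import *
s=snap('wrist','wrist27')
o,M=axes(); t=o['tool_pos'];print(o['time'],o['tool_pos'].round(4),o['width'],o['wrist_force'])
c,th=facefit(s,(282,252,358,285),t,np.arctan2(M[1,2],M[0,2]))
snap('side','side27',(220,230,440,395),3.6)
E
```

```text
29.95 [ 0.4932 -0.2569  0.0573] 0.04917484844227005 [ 0.42744037  0.51664993 -2.58318953]
face c [ 0.4924 -0.2642  0.0688] n [ 0.001 -0.009  1.   ] theta 90.5 rms 0.00057 tcp rel c along d,up mm -7.3 -11.5
```

View pics/wrist27.png

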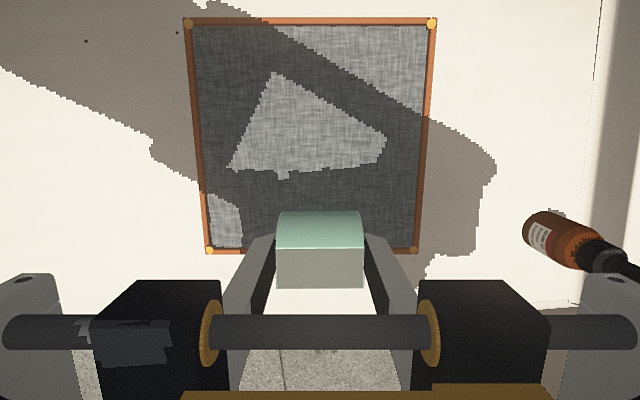

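View pics/side27.png

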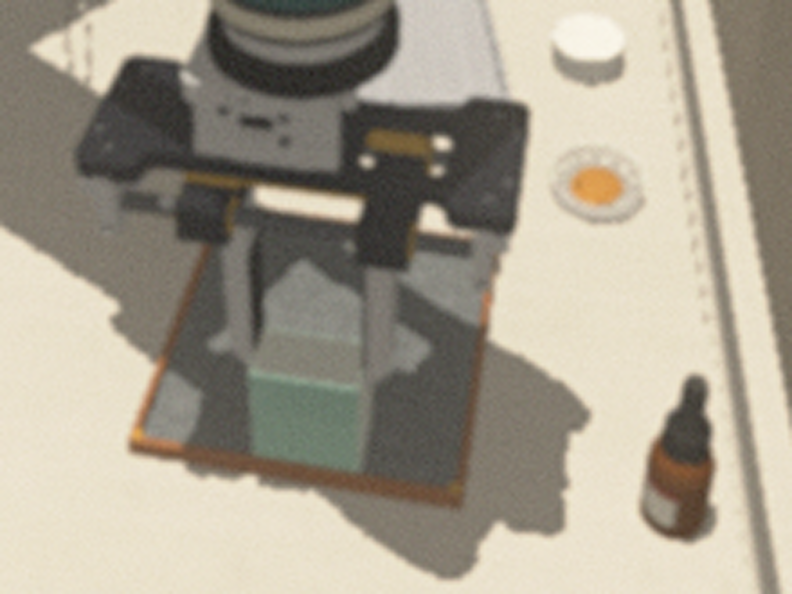

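The lens is at the far lip, almost touching. Now push the top forward over the lip.

{"op": "drive_tool", "data": {"commands": [[[0, 0, 0.007, 0], [0, 0, 0.007, 0], [0, 0, 0.007, 0], [-0.001, 0, 0.007, 0], [-0.001, 0, 0.007, 0], [-0.001, 0, 0.007, 0], [-0.001, 0, 0.007, 0], [-0.001, 0, 0.007, 0]]]}}

```text
time: 30.8
tool_pos: [0.4922, -0.2694, 0.0591]
ee_rot: [2.896, 1.568, 1.232]
wrist_force: [0.7, 5.1, 1.7]
width: 0.0489
```

```bash
python3 - <<'E'
from h import *
s=snap('wrist','wrist28')
o,M=axes(); t=o['tool_pos'];print(o['time'],o['tool_pos'].round(4),o['width'],o['wrist_force'])
c,th=facefit(s,(282,262,358,288),t,np.arctan2(M[1,2],M[0,2]))
E
```

```text
30.85 [ 0.4922 -0.2698  0.0591] 0.049458447048780704 [-0.20568641  5.10156781  1.0796916 ]
face c [ 0.491  -0.2803  0.0685] n [-0.014 -0.195  0.981] theta 101.3 rms 0.00054 tcp rel c along d,up mm -10.6 -9.3
```

View pics/wrist28.png

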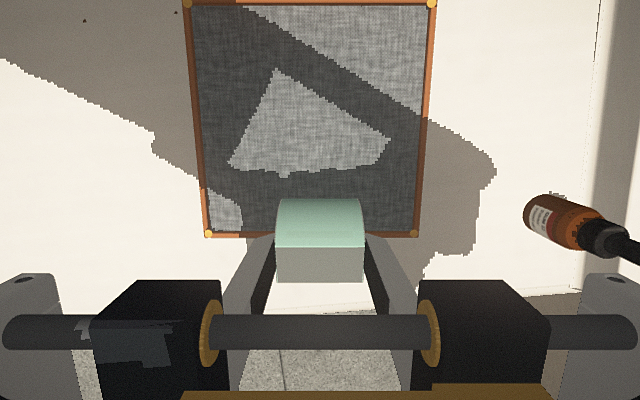

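Working at only 5 N: 101°. Continue.

{"op": "drive_tool", "data": {"commands": [[[0, 0, 0.009, 0], [0, 0, 0.009, 0], [0, 0, 0.009, 0], [0, 0, 0.009, 0], [0, 0, 0.009, 0], [0, 0, 0.009, 0], [0, 0, 0.009, 0], [0, 0, 0.009, 0], [0, 0, 0.009, 0], [0, 0, 0.009, 0], [0, 0, 0.009, 0]]]}}

```text
time: 31.95
tool_pos: [0.4892, -0.295, 0.0574]
ee_rot: [-2.576, 1.569, 2.043]
wrist_force: [2.1, 5.1, -0.9]
width: 0.0492
```

```bash
python3 - <<'E'
from h import *
s=snap('wrist','wrist29')
o,M=axes(); t=o['tool_pos'];print(o['time'],o['tool_pos'].round(4),o['width'],o['wrist_force'])
c,th=facefit(s,(282,255,358,270),t,np.arctan2(M[1,2],M[0,2]))
snap('side','side29',(220,230,440,395),3.6)
E
```

```text
32.0 [ 0.4891 -0.2954  0.0574] 0.04915652045701052 [ 2.26915286  3.47184056 -1.16905945]
face c [ 0.4884 -0.3012  0.0637] n [-0.052 -0.547  0.836] theta 123.3 rms 0.00038 tcp rel c along d,up mm -5.8 -6.4
```

View pics/wrist29.png

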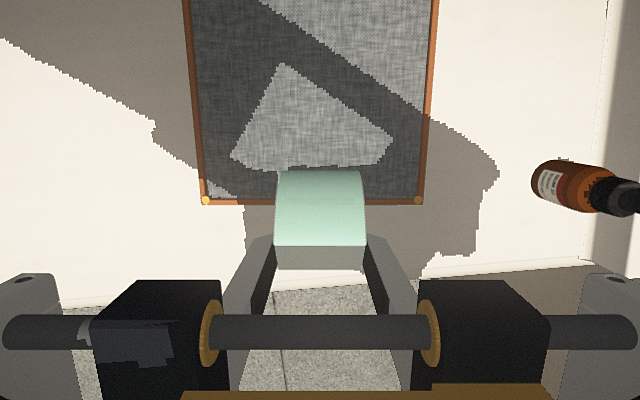

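View pics/side29.png

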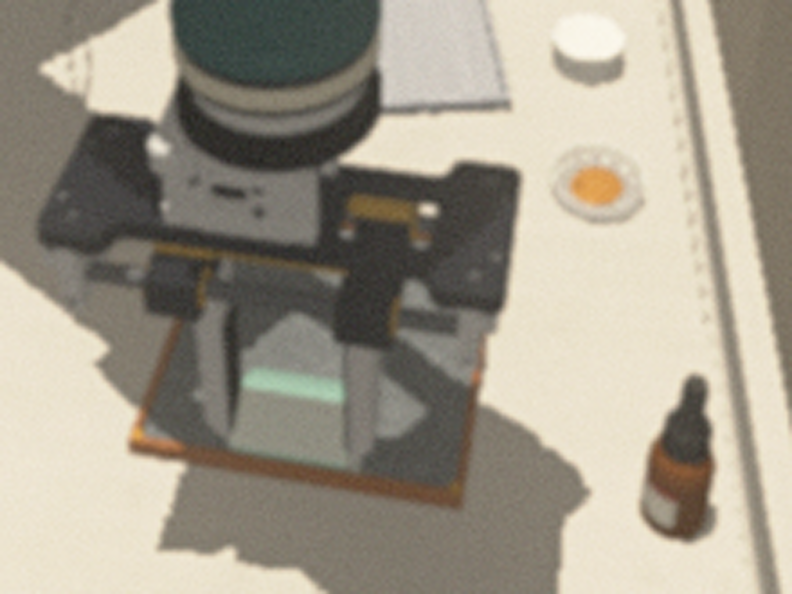

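θ≈123°, with F just above the felt at the lip. Lift, bring it back 102 mm into the tray, and lower onto the felt.

{"op": "drive_tool", "data": {"commands": [[[-0.012, 0, 0, 0], [-0.02, 0, 0, 0], [0, 0, -0.025, 0], [0, 0, -0.05, 0], [0, 0, -0.07, 0], [0, 0, -0.07, 0], [0, 0, -0.07, 0], [0, 0, -0.06, 0], [0, 0, -0.045, 0], [0, 0, -0.02, 0], [0.012, 0, 0, 0], [0.012, 0, 0, 0], [0, 0, 0, 0]]]}}

```text
time: 33.35
tool_pos: [0.4985, -0.1938, 0.0596]
ee_rot: [-1.654, 1.569, 2.964]
wrist_force: [-0.2, -0.3, -2.0]
width: 0.0491
```

```bash
python3 - <<'E'
from h import *
s=snap('wrist','wrist30')
o,M=axes(); t=o['tool_pos'];print(o['time'],o['tool_pos'].round(4),o['width'],o['wrist_force'])
c,th=facefit(s,(282,254,358,268),t,np.arctan2(M[1,2],M[0,2]))
snap('side','side30',(220,200,440,365),3.6)
E
```

```text
33.4 [ 0.4986 -0.1939  0.0599] 0.04907472741697684 [ 0.99815522  0.18818214 -2.06575569]
face c [ 0.498  -0.1982  0.0672] n [-0.05  -0.535  0.843] theta 122.5 rms 0.00037 tcp rel c along d,up mm -4.3 -7.3
```

View pics/wrist30.png

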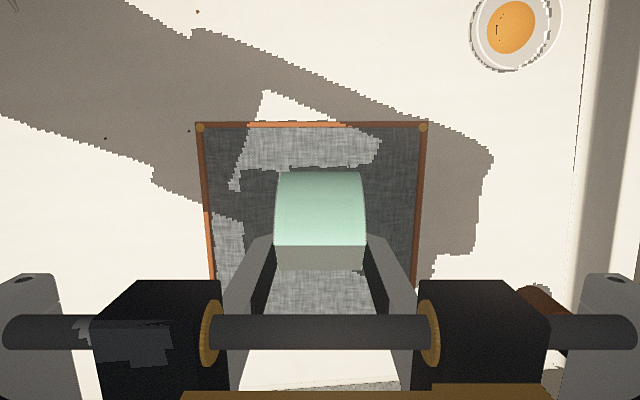

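View pics/side30.png

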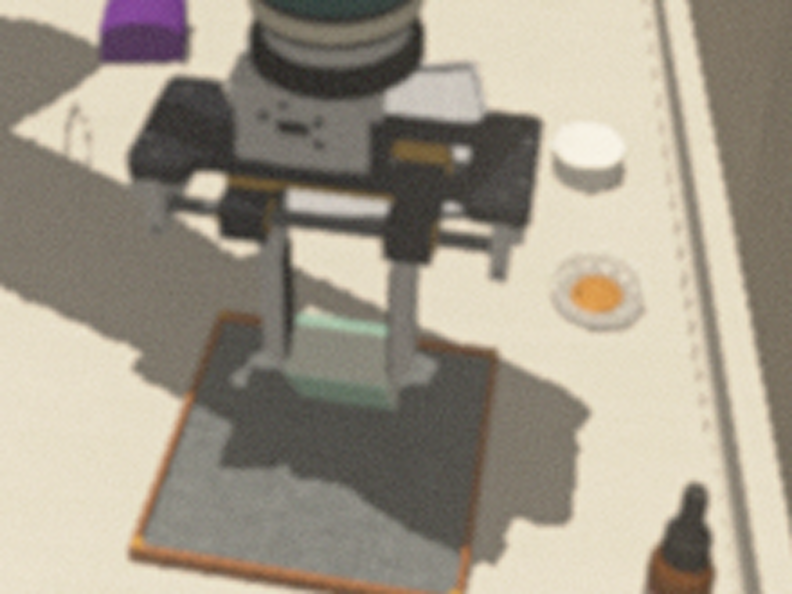

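{"op": "drive_tool", "data": {"commands": [[[0.008, 0, 0, 0], [0.006, 0, 0.002, 0], [0.004, 0, 0.008, 0], [0.003, 0, 0.009, 0], [0.003, 0, 0.009, 0], [0.003, 0, 0.009, 0], [0.004, 0, 0.009, 0], [0.004, 0, 0.009, 0], [0.005, 0, 0.008, 0], [0.006, 0, 0.008, 0], [0.006, 0, 0.007, 0]]]}}

```text
time: 34.55
tool_pos: [0.4977, -0.2142, 0.0491]
ee_rot: [0.616, 1.567, -1.048]
wrist_force: [-1.9, 0.3, 7.4]
width: 0.049
```

```bash
python3 - <<'E'
from h import *
s=snap('wrist','wrist31')
o,M=axes(); t=o['tool_pos'];print(o['time'],o['tool_pos'].round(4),o['width'],o['wrist_force'])
snap('side','side31',(220,200,440,365),3.6)
E
```

```text
34.6 [ 0.4977 -0.2145  0.049 ] 0.049074345258172926 [-1.32262442 -0.05410711  7.06803618]
```

View pics/wrist31.png

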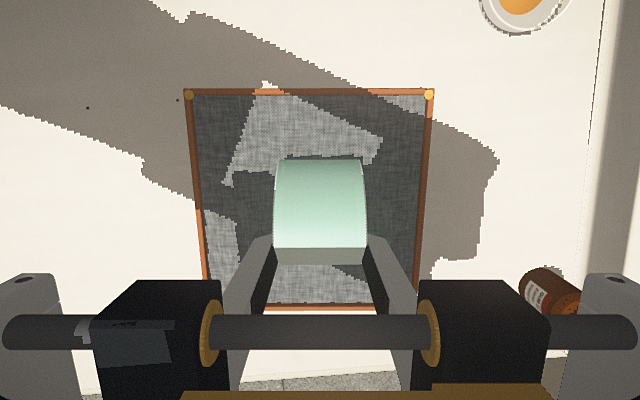

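View pics/side31.png

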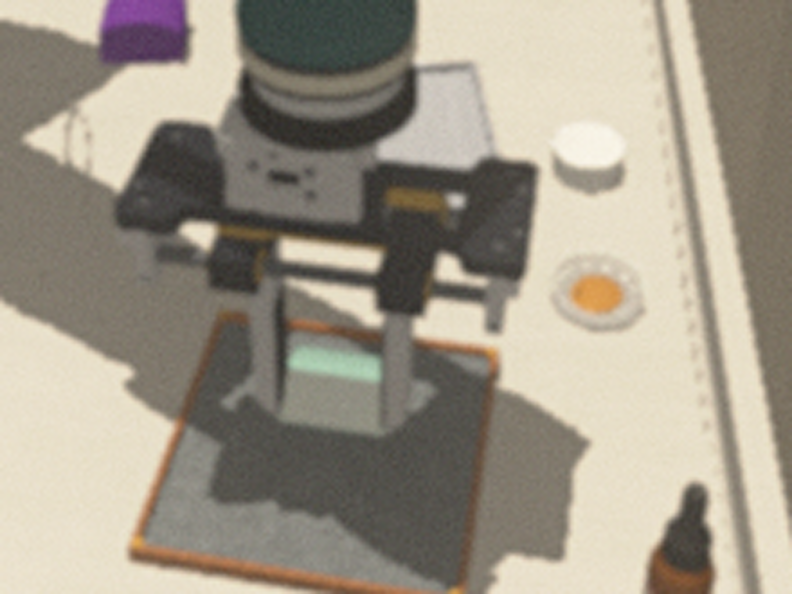

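```bash
python3 - <<'E'
from h import *
o,M=axes(); t=o['tool_pos']; w=np.arctan2(M[1,2],M[0,2])
facefit(dict(np.load('pics/side31.npz')),(301,307,324,318),t,w)
facefit(dict(np.load('pics/wrist31.npz')),(282,251,358,262),t,w)
s=dict(np.load('pics/wrist31.npz'))
for v in (180,200,220,235,244,252,260): print(v,px2w(s,320,v).round(4),((px2w(s,320,v)-t)@M[:,2]*1e3).round(1))
E
```

```text
face c [ 0.4956 -0.2177  0.0546] n [-0.054 -0.704  0.708] theta 134.9 rms 0.00095 tcp rel c along d,up mm -3.5 -5.6
face c [ 0.4974 -0.2156  0.0578] n [-0.058 -0.691  0.721] theta 133.9 rms 0.00026 tcp rel c along d,up mm -1.2 -8.7
180 [ 0.5015 -0.1746  0.0446] -40.0
200 [ 0.5006 -0.1837  0.0554] -30.9
220 [ 0.4997 -0.1931  0.0616] -21.4
235 [ 0.4991 -0.2002  0.0656] -14.3
244 [ 0.4986 -0.2053  0.0655] -9.1
252 [ 0.4981 -0.2113  0.0621] -3.1
260 [ 0.4973 -0.2194  0.0548] 5.0
```

134°, contact just 9 N. Continue the arc down.

{"op": "drive_tool", "data": {"commands": [[[0.005, 0, 0.008, 0], [0.006, 0, 0.008, 0], [0.006, 0, 0.008, 0], [0.007, 0, 0.008, 0], [0.007, 0, 0.007, 0], [0.008, 0, 0.007, 0], [0.008, 0, 0.007, 0], [0.008, 0, 0.006, 0], [0.008, 0, 0.006, 0], [0.008, 0, 0.005, 0], [0.008, 0, 0.005, 0], [0.008, 0, 0.004, 0]]]}}

```text
time: 35.85
tool_pos: [0.496, -0.2358, 0.0277]
ee_rot: [0.421, 1.564, -1.244]
wrist_force: [-2.1, -3.2, 7.3]
width: 0.0493
```

```bash
python3 - <<'E'
from h import *
s=snap('wrist','wrist32')
o,M=axes(); t=o['tool_pos'];print(o['time'],o['tool_pos'].round(4),o['width'],o['wrist_force'])
snap('side','side32',(220,200,440,365),3.6)
E
```

```text
35.9 [ 0.496  -0.236   0.0275] 0.0492132816234081 [-1.54775178 -4.09708073  6.50268873]
```

View pics/wrist32.png

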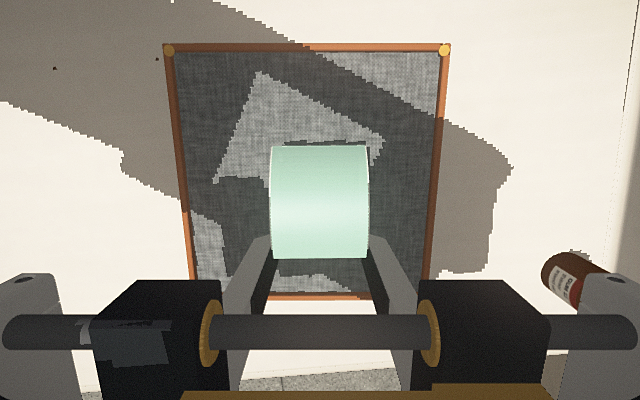

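View pics/side32.png

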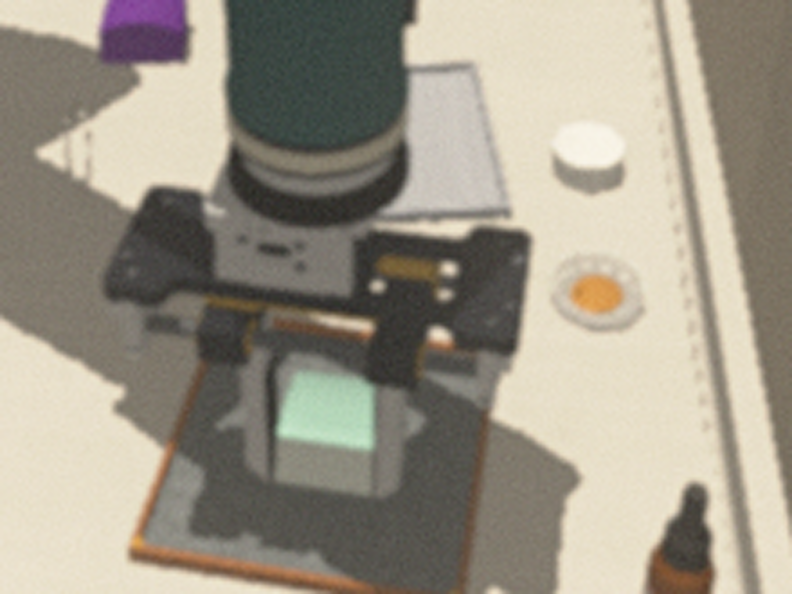

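```bash
python3 - <<'E'
from h import *
o,M=axes(); t=o['tool_pos']; w=np.arctan2(M[1,2],M[0,2])
facefit(dict(np.load('pics/side32.npz')),(300,325,321,334),t,w)
s=dict(np.load('pics/wrist32.npz'))
from scipy.optimize import least_squares
P=np.array([px2w(s,u,v) for v in range(150,255,3) for u in range(280,360,8)])
a=(P-t)@M[:,2]*1e3; z=P[:,2]*1e3
r=least_squares(lambda p:np.hypot(a-p[0],z-p[1])-50,[0,-10]); print('C d,z',r.x,np.std(r.fun))
for v in (150,200,252,256): q=px2w(s,320,v); print(v,((q-t)@M[:,2]*1e3).round(1),q.round(4))
E
```

```text
face c [ 0.4929 -0.2374  0.0337] n [-0.066 -0.953  0.296] theta 162.8 rms 0.00107 tcp rel c along d,up mm -1.8 -6.2
C d,z [-19.44977573   0.55088604] 0.5890062162863989
150 -57.8 [ 0.5014 -0.1784  0.0328]
200 -34.2 [ 0.4992 -0.2017  0.048 ]
252 -6.5 [ 0.4966 -0.2293  0.0489]
256 -3.6 [ 0.4964 -0.2322  0.0477]
```

162.8°. Tips will still be about 7 mm above the felt at the end. Finish the arc.

{"op": "drive_tool", "data": {"commands": [[[0.007, 0, 0.004, 0], [0.007, 0, 0.004, 0], [0.007, 0, 0.003, 0], [0.007, 0, 0.003, 0], [0.007, 0, 0.002, 0], [0.007, 0, 0.002, 0], [0.006, 0, 0.001, 0], [0.006, 0, 0.001, 0], [0.006, 0, 0, 0]]]}}

```text
time: 36.85
tool_pos: [0.496, -0.2413, 0.0128]
ee_rot: [0.48, 1.563, -1.184]
wrist_force: [-1.9, -4.1, 6.0]
width: 0.0494
```

```bash
cat > ck.py <<'E'
from h import *
import sys
from scipy.optimize import least_squares
tag=sys.argv[1]
s=snap('wrist','wrist'+tag); o,M=axes(); t=o['tool_pos'];print(o['time'],t.round(4),o['width'],o['wrist_force'])
v0,v1,u0,u1=[int(x) for x in sys.argv[2:6]]
P=np.array([px2w(s,u,v) for v in range(v0,v1,3) for u in range(u0,u1,8)])
a=(P-t)@M[:,2]*1e3; z=P[:,2]*1e3
k=z>15; a=a[k];z=z[k]
r=least_squares(lambda p:np.hypot(a-p[0],z-p[1])-50,[0,-10]); print('C d,z',r.x.round(1),np.std(r.fun).round(2),'z range',z.min().round(1),z.max().round(1),'a',a.min().round(1),a.max().round(1))
snap('side','side'+tag,(220,200,440,365),3.6)
E
python3 ck.py 33 140 252 282 358
```

```text
36.9 [ 0.496  -0.2413  0.0126] 0.049174364199425113 [-1.22022168 -4.31979033  5.28480064]
C d,z [-28.4  -7.1] 11.69 z range 24.6 191.9 a -73.6 -8.3
```

View pics/wrist33.png

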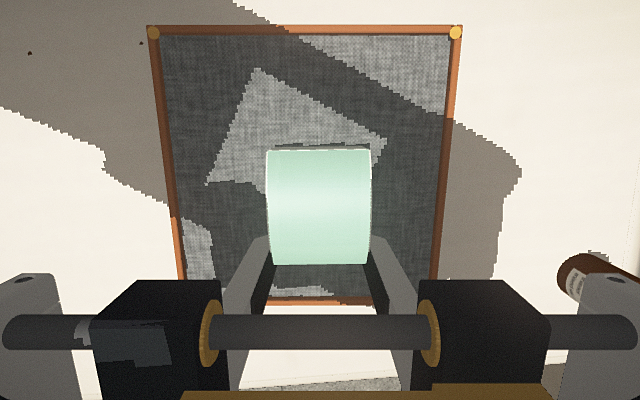

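View pics/side33.png

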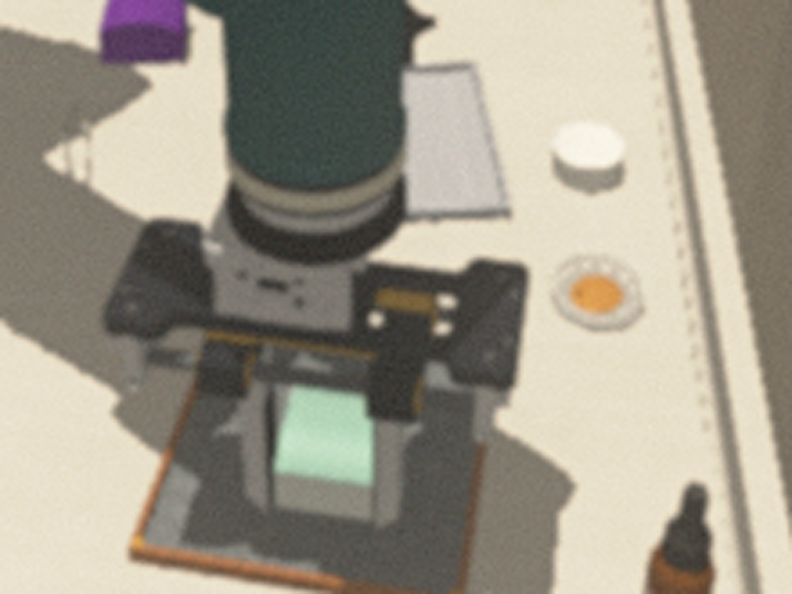

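```bash
python3 - <<'E'
from h import *
from scipy.optimize import least_squares
o,M=axes(); t=o['tool_pos']; w=np.arctan2(M[1,2],M[0,2])
s=dict(np.load('pics/wrist33.npz'))
P=np.array([px2w(s,u,v) for v in range(153,262,2) for u in range(280,358,6)])
a=(P-t)@M[:,2]*1e3; z=P[:,2]*1e3; k=(z>15)&(z<70);a=a[k];z=z[k]
r=least_squares(lambda p:np.hypot(a-p[0],z-p[1])-50,[0,-10],loss='soft_l1'); print('C',r.x.round(1),np.std(r.fun).round(2),'ends',a.min().round(1),z[a.argmin()].round(1),a.max().round(1),z[a.argmax()].round(1))
facefit(dict(np.load('pics/side33.npz')),(299,333,321,343),t,w)
E
```

```text
C [-28.   -7.9] 0.55 ends -57.5 33.3 -1.1 33.9
face c [ 0.4942 -0.2426  0.0194] n [-0.089 -0.996  0.032] theta 178.2 rms 0.00087 tcp rel c along d,up mm -1.6 -6.7
```

178°. Press a touch more, then release and check.

{"op": "drive_tool", "data": {"commands": [[[0.004, 0, 0, 0], [0.004, 0, 0, 0], [0, 0, 0, 0]]]}}

```text
time: 37.25
tool_pos: [0.4961, -0.2412, 0.0115]
ee_rot: [0.504, 1.563, -1.16]
wrist_force: [-1.7, -3.3, 8.9]
width: 0.0494
```

{"op": "drive_tool", "data": {"commands": [[[0, 0, 0, 0], [0, 0, 0, 0], [0, 0, 0, 0], [0, 0, 0, 0], [0, 0, 0, 0]]], "grip": 0.8}}

```text
time: 37.75
tool_pos: [0.4947, -0.2373, 0.0083]
ee_rot: [-1.729, 1.57, 2.891]
wrist_force: [-0.6, -0.4, 0.2]
width: 0.0749
```

```bash
python3 - <<'E'
from h import *
from scipy.optimize import least_squares
s=snap('wrist','wrist34')
o,M=axes(); t=o['tool_pos']; print(o['time'],t.round(4),o['width'],o['wrist_force'])
hsv=cv2.cvtColor(s['pixels'],cv2.COLOR_RGB2HSV); print(hsv[210,320])
P=np.array([px2w(s,u,v) for v in range(153,262,2) for u in range(280,358,6)])
a=(P-t)@M[:,2]*1e3; z=P[:,2]*1e3; k=(z>15)&(z<70);a=a[k];z=z[k]
r=least_squares(lambda p:np.hypot(a-p[0],z-p[1])-50,[0,-10],loss='soft_l1'); print('C',r.x.round(1),np.std(r.fun).round(2),'ends',a.min().round(1),z[a.argmin()].round(1),a.max().round(1),z[a.argmax()].round(1))
E
```

```text
37.8 [ 0.4948 -0.2373  0.0084] 0.07514319841318473 [-0.1782225   0.65829064  0.08494944]
[ 66  16 244]
C [-24.9  -8.5] 1.41 ends -55.6 18.9 -4.1 35.6
```

View pics/wrist34.png

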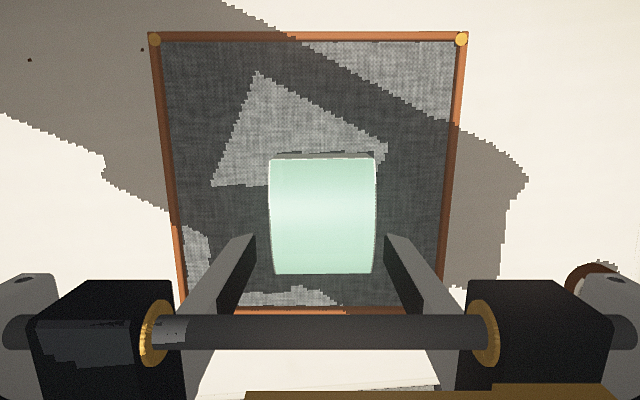

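Released and resting. Raise straight up, clear of everything, and verify.

{"op": "drive_tool", "data": {"commands": [[[-0.02, 0, 0, 0], [-0.06, 0, 0, 0], [-0.08, 0, 0, 0], [-0.1, 0, 0, 0], [-0.1, 0, 0, 0], [-0.1, 0, 0, 0], [-0.06, 0, 0, 0], [0, 0, 0, 0], [0, 0, 0, 0], [0, 0, 0, 0]]]}}

```text
time: 38.8
tool_pos: [0.494, -0.237, 0.137]
ee_rot: [-1.999, 1.568, 2.619]
wrist_force: [0.3, -0.7, 0.7]
width: 0.0756
```

```bash
python3 - <<'E'
from h import *
from scipy.optimize import least_squares
s=snap('wrist','wrist35'); sd=snap('side','side35',(220,200,440,365),3.6)
o,M=axes(); t=o['tool_pos']; print(o['time'],t.round(4),o['width'],o['wrist_force'])
P,U=greenpts(s,zmin=.02,zmax=.06,box=(.4,.58,-.29,-.12)); print(len(P),U.min(0),U.max(0),P.min(0).round(4),P.max(0).round(4))
print('rect',cv2.minAreaRect((P[:,:2]*1000).astype(np.float32)))
# general cylinder fit: C line (d-offset, z) with slope along lateral
a=(P-t)@M[:,2]*1e3; z=P[:,2]*1e3; l=(P-t)@M[:,1]*1e3
r=least_squares(lambda p:np.hypot(a-p[0]-p[2]*l,z-p[1]-p[3]*l)-50,[-25,-9,0,0],loss='soft_l1'); print(r.x.round(3),np.std(r.fun).round(2))
print('ends a,z', [(np.percentile(a,q).round(1), z[abs(a-np.percentile(a,q))<1].mean().round(1)) for q in (1,99)])
E
```

```text
38.9 [ 0.4941 -0.237   0.1369] 0.07496995035088652 [ 0.31407452  0.23831217 -0.62596597]
3781 [293 141] [351 209] [ 0.4716 -0.2439  0.0296] [ 0.5249 -0.1806  0.0434]
rect ((498.0272521972656, -212.4140167236328), (60.100379943847656, 49.60892868041992), 85.5013656616211)
[-2.4694e+01 -8.5690e+00 -1.3000e-02 -1.0000e-03] 0.64
ends a,z [(np.float64(-54.4), np.float64(32.0)), (np.float64(4.3), np.float64(32.0))]
```

View pics/wrist35.png

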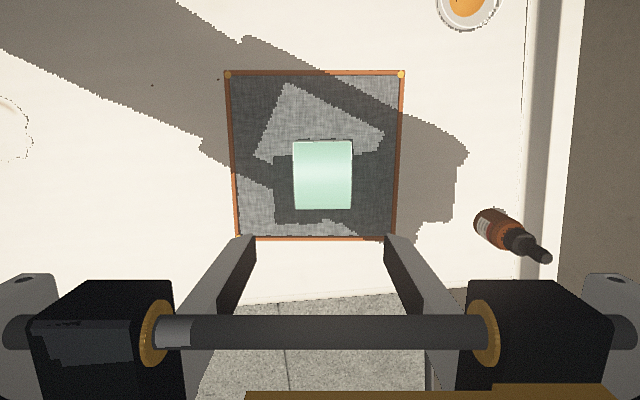

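View pics/side35.png

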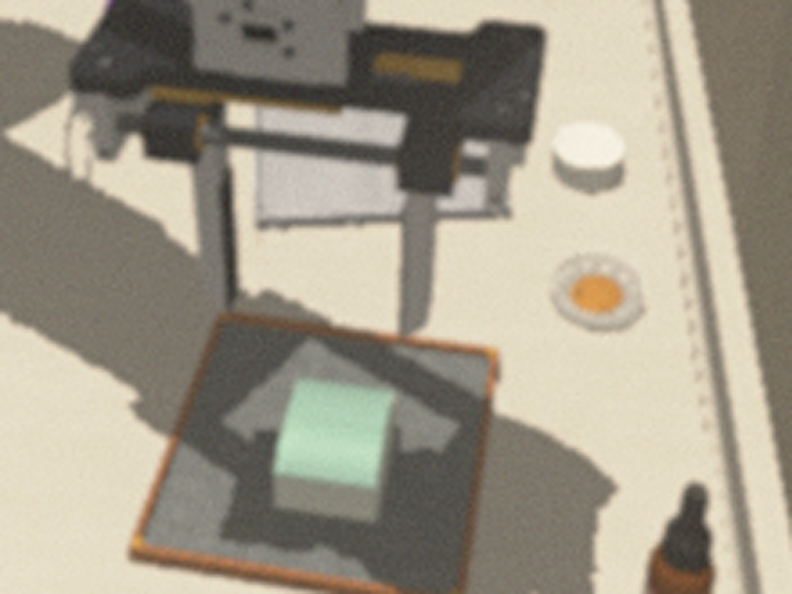

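```bash
python3 - <<'E'
from h import *
s=dict(np.load('pics/side35.npz'))
for p in [(383,243),(386,283)]: print(p,px2w(s,*p).round(3))
print(robot.close_job())
E
```

```text
(383, 243) [0.632 0.03  0.021]
(386, 283) [ 0.635 -0.082  0.004]
the job is handed in; nothing more can be done
None
```

I put the lens away flat side down on the felt of the storage tray. I handed the job in at about 39 s with the gripper open and clear. The hand-in gives no verdict, so my own checks are the only confirmation.

**How it was done:**
- The rocking had almost died out when I gripped the lens by its end faces.
- I rolled it to 38° on the steel tray and rested it, still tilted, against that tray's lip on the bench while I regripped.
- I then pivoted it upright on the storage tray's lip and stood it on its edge face on the felt.
- After a second regrip near the top, I tipped it over the far lip to about 123°. I carried it back into the tray and lowered it in the grip to 178° before letting go.

**Last checks:**
- **Position:** the lens centre is at about (0.498, −0.212) m, roughly 10 mm from the tray centre (0.490, −0.202) in each direction.
- **Level:** the curved side is up, and its two long edges measure the same height, 32.0 mm against the expected 31. The 1 mm difference is within the camera calibration.
- **Bystanders:** the pill tin and petri dish are within about 1 mm and 3 mm of where I first measured them, which is measuring noise.

**What went less well:** on the first grip the lens slipped in the jaws toward its edge, which forced the extra regrip. On the second grip the pads held only near the flat face by the end.

I did not measure the lens's speed directly. All releases were from rest with little or no drop, the largest being about 4° as it settled onto its edge.

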